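# Load and dock the air sampler's filter magazine

## Task

Get the air sampler ready for its next run: press every filter cassette that lies on the desk down into the sprung magazine, one on top of another, until each has snapped in below the two orange catches. Only when all are in, slide the loaded magazine by its black handle under the rails of the sampler's dock (with the red latch swung out of its way) until it is fully home, then swing the latch all the way across behind it. Leave the other things on the desk where they are.

Things in the scene. Friction and masses are not known exactly. Their poses are not given: they have to be found in the camera images.
- cassette1: Filter cassette 1: a flat disc, 60 mm across and 18 mm thick, blue rim and white faces, 45 g; origin at the centre of its lower face, z its axis. Same both ways up. Three to five of the five cassettes are there, flat on the desk at the start, in front and left of the sampler.
- cassette2: Filter cassette 2: a flat disc, 60 mm across and 18 mm thick, blue rim and white faces, 45 g; origin at the centre of its lower face, z its axis. Same both ways up. Three to five of the five cassettes are there, flat on the desk at the start, in front and left of the sampler.
- cassette3: Filter cassette 3: a flat disc, 60 mm across and 18 mm thick, blue rim and white faces, 45 g; origin at the centre of its lower face, z its axis. Same both ways up. Three to five of the five cassettes are there, flat on the desk at the start, in front and left of the sampler.
- cassette4: Filter cassette 4: a flat disc, 60 mm across and 18 mm thick, blue rim and white faces, 45 g; origin at the centre of its lower face, z its axis. Same both ways up. Three to five of the five cassettes are there, flat on the desk at the start, in front and left of the sampler.
- cassette5: Filter cassette 5: a flat disc, 60 mm across and 18 mm thick, blue rim and white faces, 45 g; origin at the centre of its lower face, z its axis. Same both ways up. Three to five of the five cassettes are there, flat on the desk at the start, in front and left of the sampler.
- cassette1_mid (a point): Centre of filter cassette 1, 9 mm from either face, on its axis.
- cassette2_mid (a point): Centre of filter cassette 2, 9 mm from either face, on its axis.
- cassette3_mid (a point): Centre of filter cassette 3, 9 mm from either face, on its axis.
- cassette4_mid (a point): Centre of filter cassette 4, 9 mm from either face, on its axis.
- cassette5_mid (a point): Centre of filter cassette 5, 9 mm from either face, on its axis.
- magazine: Stack magazine on an aluminium sled, 0.45 kg, loose, right of the sampler at the start, handle toward the robot. Origin: on the desk under the stack axis; z up; +x points the way it slides into the dock, handle at -x. Sled plate 8 mm thick, x = -100 to +42 mm, y = +-62 mm. Two columns on the y sides (x within 15 mm, y from 35 to 54 mm, top at z = 136 mm) carry the orange catches.
- mouth (a point): Top of the stack channel, on the stack axis, 144 mm above the desk. Channel: four upright steel rods of 10 mm diameter with round tops at this height, centres at x = +-26, y = +-26 mm of the magazine, 1.4 mm play round a cassette. On the +x and -x sides the 41 mm gap between the rods is open, so fingers closing along the magazine's x can hold a cassette by its rim and reach down with it.
- catches (a point): On the stack axis, level with the undersides of the two orange catches, 118 mm above the desk. They reach 4 mm over the cassette's edge from the y sides, are bevelled on top and slide outward against light springs. A cassette put between the rods rests on the bevels, lower face about 128 mm above the desk.
- follower (a joint): Yellow spring follower under the stack: metres pushed down, 0 = empty (its top at z = 117 mm), 0.017 with one cassette held, 0.018 more for each further one (up to five). Pressing a cassette takes 5 to 12 N. Once its upper face is 1 to 2 mm below the catches' undersides (z = 118 mm) they snap over it and hold it, centre at z = 109 mm; let go sooner, it is lifted again.
- handle (a point): Grip point of the magazine's black handle: an upright fin on the front end of the sled, 80 mm in -x from the magazine's origin, 45 mm above the desk. The fin is 12 mm thick (along the magazine's y), 30 mm long (along its x) and its top is 62 mm above the desk. The sled glides on slippery pads (friction about 0.2) when pushed or drawn by it without bearing down.
- sampler: Air sampler with its dock, fixed. White housing 104 x 176 mm, 152 mm high (a rain-cap inlet reaches 210 mm); its front face at x = +42 mm is the dock's stop. Origin: on the desk, where the magazine's origin stands when it is fully home, both frames then parallel; +x is the way in, the mouth looks to -x.
- dock_mouth (a point): Middle of the dock's mouth, on the desk, at x = -90 mm in the sampler's frame. The dock has no floor: the sled slides on the desk between rail walls at y = +-64 mm (2 mm play each side), x = -62 to +42 mm; lips reach over the sled's edges (z = 11 to 15 mm, inner edges at y = +-56 mm). From x = -61 to -90 mm the walls flare out to 77 mm either side.
- latch (a joint): Red swing latch of the dock, pivot upright at its left front corner. Radians: 0 = open (its arm points along -x of the sampler, clear of the way in), 1.57 = closed (its arm points along -y of the sampler, across the front edge of the sled). It starts nearly closed, so that it bars the way in. It stays where it is left; stiff by about 0.04 N m.
- latch_pivot (a point): The latch's pivot axis: at x = -110, y = +92 mm in the sampler's frame, 17 mm above the desk.
- latch_knob (a point): Middle of the black round knob that stands on the end of the latch arm, 60 mm from the pivot: 16 mm diameter, from z = 18 to 57 mm above the desk; this point at z = 42 mm. The arm is 14 mm wide and 10 mm thick, at z = 12 to 22 mm. Closed, the arm's face stands 3 mm from the edge of a sled that is fully home.
- detector: Gas detector, 205 x 99 x 58 mm, teal, bystander to be left alone; origin at the centre of its underside.
- spool: Blue spool of white thread tape, 54 mm across, 15 mm high, bystander to be left alone; origin at the centre of its underside.
- multimeter: Yellow hand multimeter, 148 x 72 x 45 mm, lying on its back, bystander to be left alone; origin at the centre of its underside.

How it is judged:
By the outcome, as a careful person would: the job done as asked, in the order asked, and still so for the second after the job is handed in, with the robot touching nothing.
Of cassette1, cassette2, cassette3, cassette4, cassette5 only 3 to 5 are there at a start; the rules pass over those that are not, and their reading is None.
At some moment in a run one of cassette1, cassette2, cassette3, cassette4, cassette5, magazine may be knocked a few centimetres aside while the robot is not near it.
Once in a run the grip may slacken for a moment while it holds something.
It also fails if it takes over 210 s, if anything falls off the work surface, if the arm or the gripper's body presses on something with over 40 N, if the wrist force passes 120 N, or if a joint passes its speed limit or range.

## Robot

A 6-joint arm with a two-finger parallel gripper is mounted at the origin on a cart in front of the work surface, level with it; the furniture and walls round the work are solid. World frame = base frame: x ahead of the robot, y to its left, z up, the work surface at z = 0. Lengths are in mm, angles in rad, forces in N, time in s.
With the tool pointing down it reaches from about 350 to 875 mm from the base axis. Payload 4.2 kg.
Tool frame: the origin (TCP) lies between the finger pads; the fingertips stand 17 mm ahead of it and the grasp point (between the pads) lies 2 mm behind it; z points along the fingers, y is the line along which they close (so a half turn about z gives the same grasp; the last joint's range is limited). The gripper opens to 85 mm and grips with 20 to 120 N. Pads are 22 mm wide; open, the fingers measure 114 mm over their backs; the gripper's body (76 mm by 85 mm) begins 54 mm behind the grasp point. The pads swing forward as they close: fully open they stand 13 mm farther back than shut.
Start: joints at [-1.045, 0.385, 0.008, 0, -1.194, -0.259], TCP at [164.795, -602.861, 248.312] pointing down, gripper open.
Joint ranges: [-3.14, 3.14], [-1.21, 2.06], [-1.07, 1.41], [-3.16, 2.05], [-2.99, -0.16], [-3.1, 3.1]. Speed limits (rad/s): [2.79, 2.79, 3.14, 3.14, 3.14, 3.14].

## Interface

Orientations are given as a unit quaternion [x, y, z, w].
In Python, from bench import arm gives the robot as it stands.
- The arm moves only by the shell command python3 jog.py 'ROWS' [OPENING]. ROWS is one flat JSON list of numbers that holds 1 to 10 rows one after another, with no inner brackets; each row has 6 numbers: dx, dy, dz in mm, then a rotation vector rx, ry, rz in rad; each row is the pose to reach, as a shift and turn from the pose commanded when the command began, along the tool's axes at that moment; what a row does not reach only later rows make up. A row lasts 1/10 s, in which the tool goes at most 50 mm and 0.15 rad, less where a joint would pass 70% of its speed; a pose out of reach is approached as far as the arm can. OPENING is the finger opening in mm, set as the command begins (- or left out keeps the last). The fingers move at their own pace and stop on an object; the grip force is fixed at half the most. Time passes only in rows, so rows that do not move let the fingers close. It prints the time, the measured TCP pose, the force, the opening and the grip force at its end. Input that does not fit is refused with a message, and nothing moves.
- arm.read_state(): the state, without advancing time (a new reading comes with each control period).
- arm.get_image(name): name is "scene" or "side" or "wrist"; returns the picture (400x640x3 uint8, blue, green, red); there is no depth.
- arm.get_calibration(name): a dict with "K" (3x3 intrinsics, pixels), "D" ([k1, k2, p1, p2, k3] as OpenCV has them; the pictures are not rectified), "rvec" (rotation vector, rad) and "tvec" (3), from world to camera coordinates, as OpenCV has them. Camera axes: x right, y down, z forward; pixel columns grow to the right and rows downward; lengths in mm; the calibration is good to about 2 mm. A picture is of the moment at which its call begins: read the wrist's pose just before it. get_calibration takes no time and is no camera call; for the wrist camera it gives the pose at the moment of the call.
- arm.job_done(): hands the job in; it is judged then, once.
The state is a dict: "clock": time; "joints": joint angles; "joint_vel": joint speeds; "joint_efforts": joint torques, N m; "position": TCP position; "ee_rot": TCP orientation; "contact_force": force on the tool from outside, world axes, zero at the start; "wrist_torque": the same for the moment, N m; "gripper_width": finger opening in mm; "grasp_force": force on a finger pad.
Only numpy, scipy, OpenCV 4.12 (cv2) and the standard library are available. Lean on these libraries where they do the work, as an engineer would, in place of code of your own. Each camera call takes 0.05 s, during which the arm holds its last target. There are 200 camera calls.

## Working session

There is one attempt and no reset: what is moved stays moved. The work goes in short steps, Python scripts to look and compute and a shell command to move; the robot and the scene stay as the last step left them, time stands still between calls to the robot, and variables do not carry over. Pictures are saved under pics/ and viewed, at most 14 in all, crops included, and the job is handed in when it is done.

```bash
ls; mkdir -p pics; python3 - <<'E'
from bench import arm
import cv2,numpy as np
for n in("scene","side"):
    cv2.imwrite(f"pics/{n}0.png",arm.get_image(n)); c=arm.get_calibration(n); print(n,{k:np.round(v,3).tolist() for k,v in c.items()})
s=arm.read_state(); print(s)
c=arm.get_calibration("wrist");print({k:np.round(v,3).tolist() for k,v in c.items()})
E
```

```text
bench.py
jog.py
pics
scene {'K': [[417.346, 0.0, 320.366], [0.0, 417.346, 202.768], [0.0, 0.0, 1.0]], 'D': [-0.08, 0.0, 0.0, 0.0, 0.0], 'rvec': [2.258, -0.622, 0.273], 'tvec': [-484.045, 264.679, 1407.532]}
side {'K': [[447.333, 0.0, 321.15], [0.0, 447.333, 203.347], [0.0, 0.0, 1.0]], 'D': [-0.041, 0.0, 0.0, 0.0, 0.0], 'rvec': [0.434, -2.507, 1.496], 'tvec': [512.481, 222.455, 1076.509]}
{'clock': 0.1, 'joints': array([-1.04540217e+00,  3.85513839e-01,  6.77125634e-03, -3.84710656e-04,
       -1.19398659e+00, -2.58638675e-01]), 'joint_vel': array([-5.36742776e-04, -2.22324425e-03,  3.66502649e-03,  1.77950061e-03,
        1.56437042e-03,  9.00189285e-06]), 'joint_efforts': array([-6.08446226e-04, -3.93319881e+01,  1.88929367e+01,  4.19798300e+00,
       -2.61619258e-03,  9.91402885e-06]), 'position': array([ 164.66008713, -602.43029669,  247.32118835]), 'ee_rot': array([-1.32912252e-01,  9.91127321e-01,  9.61419852e-04, -2.03996220e-04]), 'contact_force': array([ 0.53092616, -0.26617174, -0.2573328 ]), 'wrist_torque': array([ 0.00258305, -0.00139782, -0.00131652]), 'grasp_force': 0.0, 'gripper_width': 85.46745078619995}
{'K': [[355.592, 0.0, 322.456], [0.0, 355.592, 199.166], [0.0, 0.0, 1.0]], 'D': [-0.074, 0.0, 0.0, 0.0, 0.0], 'rvec': [-1.787, -2.34, -0.351], 'tvec': [623.297, -38.219, 379.72]}
```
View pics/scene0.png

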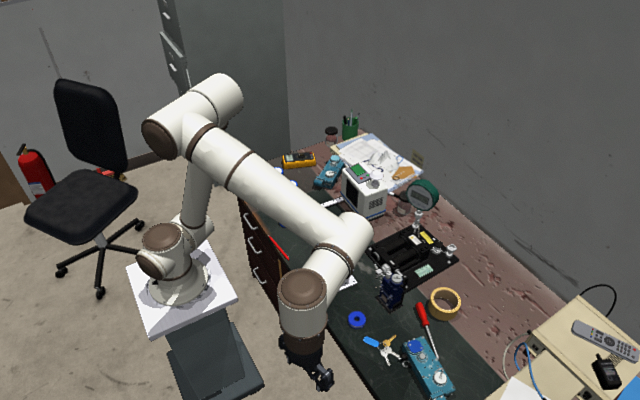

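View pics/side0.png

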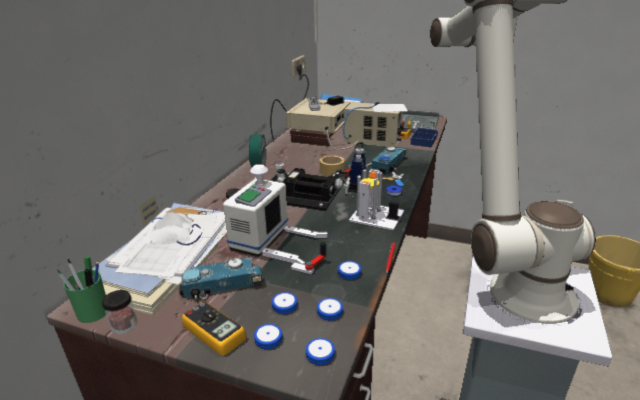

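The side view shows five cassettes (about (349,269), (284,302), (330,308), (268,336), (320,350)), the red latch at (315,263) and the magazine at (372,200). The arm hides them in the scene view.

```bash
cat > h.py <<'E'
from bench import arm
import cv2,numpy as np
from scipy.spatial.transform import Rotation as R
def cal(n): 
    c=arm.get_calibration(n); return {k:np.array(v,float) for k,v in c.items()}
def ray(c,px):
    u=cv2.undistortPoints(np.array(px,float).reshape(-1,1,2),c["K"],c["D"]).reshape(-1,2)
    M=cv2.Rodrigues(c["rvec"])[0]; o=-M.T@c["tvec"].ravel()
    d=np.c_[u,np.ones(len(u))]@M; return o,d/np.linalg.norm(d,axis=1)[:,None]
def onz(c,px,z):
    o,d=ray(c,px); return o+d*((z-o[2])/d[:,2])[:,None]
def tri(cs,pxs):
    A=np.zeros((3,3));b=np.zeros(3);L=[]
    for c,p in zip(cs,pxs):
        o,d=ray(c,[p]);P=np.eye(3)-np.outer(d[0],d[0]);A+=P;b+=P@o;L.append((P,o))
    x=np.linalg.solve(A,b); return x,[round(float(np.linalg.norm(P@(x-o))),1) for P,o in L]
def proj(c,X): return cv2.projectPoints(np.array(X,float).reshape(-1,1,3),c["rvec"],c["tvec"],c["K"],c["D"])[0].reshape(-1,2)
def hsv(im): return cv2.cvtColor(im,cv2.COLOR_BGR2HSV)
def snap(n,name=None):
    c=cal(n); im=arm.get_image(n)
    if name: cv2.imwrite(f"pics/{name}.png",im)
    return c,im
def mask(im,lo,hi): return cv2.inRange(hsv(im),np.array(lo),np.array(hi))
def discs(c,im,z=18,amin=60):
    """blue rim contours -> enclosed white top face -> centre on plane z"""
    m=mask(im,(105,150,60),(128,255,255)); out=[]
    cs,h=cv2.findContours(m,cv2.RETR_CCOMP,cv2.CHAIN_APPROX_NONE)
    for i,k in enumerate(cs):
        if h[0][i][3]>=0 and cv2.contourArea(k)>amin and len(k)>12:
            w=onz(c,k.reshape(-1,2),z)[:,:2].astype(np.float32)
            (x,y),(a,b),_=cv2.fitEllipse(w*1.0)
            e=cv2.fitEllipse(k); out.append(([round(float(x),1),round(float(y),1)],[round(a,1),round(b,1)],np.round(e[0],1).tolist()))
    return out
def st():
    s=arm.read_state(); return s["position"],R.from_quat(s["ee_rot"]),s
def totool(p,yaw=None):
    """shift in tool axes from measured pose to world point p"""
    q,r,_=st(); return np.round(r.inv().apply(np.array(p)-q),1)
E
python3 - <<'E'
from h import *
c,im=snap("side"); 
for d in discs(c,im): print(d)
print(np.round(onz(c,[(315,263),(323,248),(310,268)],[22]),0))
print(np.round(onz(c,[(393,212)],[62]),0), np.round(onz(c,[(372,180)],[117]),0))
w=cal("wrist"); p,r,s=st(); M=cv2.Rodrigues(w["rvec"])[0]
print("cam in tool",r.inv().apply((-M.T@w["tvec"])-p), "axes in tool",np.round(r.inv().apply(M),2))
print(r.as_matrix().round(2))
E
```

```text
[[535.  76.  22.]
 [539.   3.  22.]
 [539. 100.  22.]]
[[ 387. -187.   62.]] [[ 474. -268.  117.]]
cam in tool [  74.23867683    0.4072062  -125.23999015] axes in tool [[-0.    1.   -0.  ]
 [-0.96 -0.   -0.29]
 [-0.29  0.    0.96]]
[[-0.96 -0.26 -0.  ]
 [-0.26  0.96  0.  ]
 [ 0.    0.   -1.  ]]
```

```bash
python3 - <<'E'
from h import *
c,im=snap("side"); h=hsv(im)
for x,y in [(349,269),(284,302),(330,308),(268,336),(320,350)]:
    m=mask(im[y-18:y+19,x-22:x+23],(95,110,40),(130,255,255)); k=cv2.findNonZero(m).reshape(-1,2)+[x-22,y-18]
    hull=cv2.convexHull(k); e=cv2.fitEllipse(hull); print(len(k),h[y+8,x],h[y,x],np.median(h[k[:,1],k[:,0]],0),np.round(e[0],1),np.round(e[1],1),onz(c,[e[0]],9).round(0)[0])
E
```

```text
201 [110 202 105] [135   2 239] [110. 190. 116.] [349.2 269.9] [19.5 24.9] [446.  58.   9.]
231 [110 208 103] [150   2 240] [111. 195. 133.] [284.2 302.7] [22.2 26.7] [554. 231.   9.]
242 [110 204 110] [  0   1 239] [111. 193. 131.] [329.7 308.6] [23.  27.1] [446. 215.   9.]
292 [111 206 130] [ 15   2 242] [111.  198.5 145.5] [267.9 336. ] [25.8 29.3] [543. 341.   9.]
321 [111 192 210] [120   8 238] [111. 197. 153.] [319.9 351.1] [27.5 30.1] [423. 344.   9.]
```

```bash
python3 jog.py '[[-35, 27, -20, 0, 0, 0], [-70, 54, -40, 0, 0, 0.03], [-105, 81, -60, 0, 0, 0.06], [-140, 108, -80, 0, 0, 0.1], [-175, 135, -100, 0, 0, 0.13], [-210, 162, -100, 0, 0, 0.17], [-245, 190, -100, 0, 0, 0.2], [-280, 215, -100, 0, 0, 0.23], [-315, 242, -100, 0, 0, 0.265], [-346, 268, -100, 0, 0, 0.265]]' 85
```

```text
refused: ROWS must be one flat list, 6 numbers to a row, no inner brackets. Nothing was moved.
```

Nothing moved. I misread the format; it is one flat list, 6 numbers to a row, no inner brackets. Resending.

```bash
python3 jog.py '[-35, 27, -20, 0, 0, 0, -70, 54, -40, 0, 0, 0.03, -105, 81, -60, 0, 0, 0.06, -140, 108, -80, 0, 0, 0.1, -175, 135, -100, 0, 0, 0.13, -210, 162, -100, 0, 0, 0.17, -245, 190, -100, 0, 0, 0.2, -280, 215, -100, 0, 0, 0.23, -315, 242, -100, 0, 0, 0.265, -346, 268, -100, 0, 0, 0.265]' 85
python3 jog.py '[0, 0, 0, 0, 0, 0, 0, 0, 0, 0, 0, 0, 0, 0, 0, 0, 0, 0]'; python3 -c "
from h import *
snap('wrist','w1');snap('scene','s1');snap('side','d1')"
```

```text
clock: 1.2
position: [428.7, -251.4, 348.3]
ee_rot: [-0.001, 1.0, 0.0, 0.0]
contact_force: [0.9, -0.0, -1.2]
gripper_width: 85.1
grasp_force: 0.0
clock: 1.5
position: [427.5, -253.5, 348.3]
ee_rot: [-0.001, 1.0, -0.0, -0.0]
contact_force: [0.3, 0.2, -0.2]
gripper_width: 85.0
grasp_force: 0.0
```

View pics/w1.png

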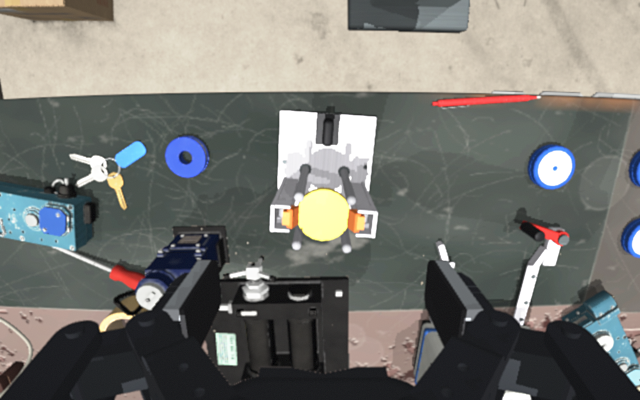

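The wrist view shows the magazine: follower disc at (325,214), four rod tops around it, and the handle at (328,125) toward the robot. The latch is at about (515–565, 220–245), and the dock rails end at (440,245) and (550,250). I'll take a second view further left.

```bash
python3 jog.py '[0, 45, 0, 0, 0, 0, 0, 90, 0, 0, 0, 0, 0, 135, 0, 0, 0, 0, 0, 180, 0, 0, 0, 0, 0, 225, 0, 0, 0, 0, 0, 250, 0, 0, 0, 0, 0, 250, 0, 0, 0, 0, 0, 250, 0, 0, 0, 0, 0, 250, 0, 0, 0, 0]'; python3 -c "
from h import *
snap('wrist','w2');c,i=snap('scene','s2');np.savez('c2.npz',**cal('wrist'))"
```

```text
clock: 2.55
position: [427.4, -4.1, 348.3]
ee_rot: [-0.0, 1.0, -0.0, -0.0]
contact_force: [0.5, 0.4, 0.9]
gripper_width: 85.4
grasp_force: 0.0
```

View pics/w2.png

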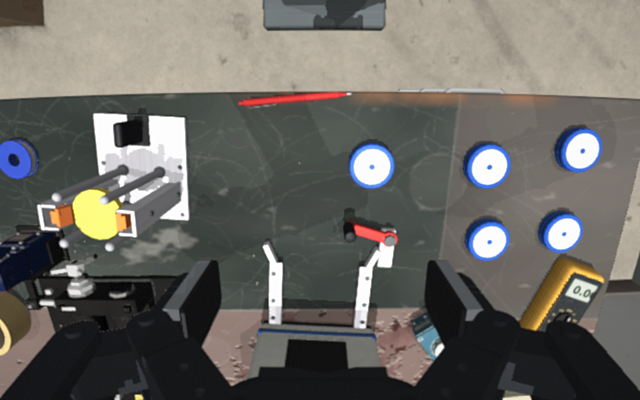

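The wrist view shows all five cassettes, the latch pivot at (390,238) with its knob foot at (349,230), the rails at (275,300) and (362,300), and the sampler front at row 330. I'll enlarge the dock area.

```bash
python3 -c "
import cv2
i=cv2.imread('pics/w2.png')[215:345,240:410]; cv2.imwrite('pics/w2c.png',cv2.resize(i,None,fx=4.5,fy=4.5,interpolation=cv2.INTER_CUBIC))"
python3 - <<'E'
from h import *
c=dict(np.load('c2.npz')); im=cv2.imread('pics/w2.png'); cs=cal("side"); sd=cv2.imread('pics/d1.png')
def blobs(im,lo,hi,amin):
    n,l,s,ce=cv2.connectedComponentsWithStats(cv2.morphologyEx(mask(im,lo,hi),cv2.MORPH_CLOSE,np.ones((3,3))))
    return [(s[i].tolist(),l==i) for i in range(1,n) if s[i][4]>amin]
import itertools
A=[];B=[]
for im_,L,cc in((im,A,c),(sd,B,cs)):
    for s,m in blobs(im_,(105,130,60),(122,255,255),120):
        k=cv2.convexHull(cv2.findNonZero(m.astype(np.uint8))); e=cv2.fitEllipse(k); L.append(e[0])
for p in A:
    w=onz(c,[p],9)[0]
    q=proj(cs,[w])[0]; d=[np.hypot(*(np.array(b)-q)) for b in B]; j=int(np.argmin(d))
    if d[j]<12:
        x,r=tri([c,cs],[p,B[j]]); print(np.round(p,1),"plane9",w.round(1),"tri",x.round(1),r)
    else: print(np.round(p,1),w.round(0),"nomatch")
E
```

```text
[578.2 149.1] plane9 [423.2 346.3   9. ] tri [422.6 345.3  10.1] [0.5, 0.5]
[ 16.8 158.5] plane9 [ 434.5 -432.6    9. ] tri [ 426.8 -404.9   39.4] [2.4, 2.4]
[371.  165.3] plane9 [447.4  61.2   9. ] tri [446.4  60.8  11.3] [0.6, 0.6]
[486.5 165.3] plane9 [446.8 218.1   9. ] tri [445.9 217.3  10.4] [0.6, 0.6]
[560.3 231.4] plane9 [543.8 343.7   9. ] tri [542.7 342.5  10.3] [0.5, 0.5]
[486.9 239.2] plane9 [554.9 233.4   9. ] tri [553.7 232.6  10.4] [0.5, 0.5]
[315.7 334.5] [716. -14.   9.] nomatch
```

View pics/w2c.png

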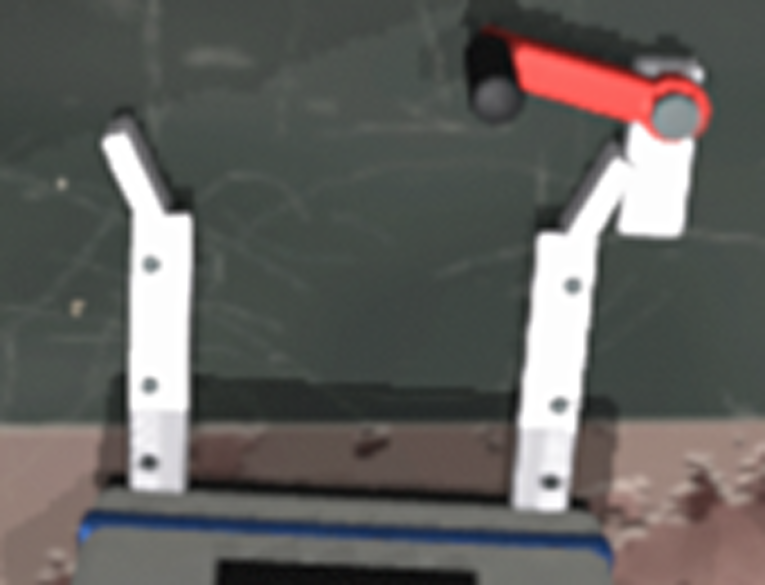

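```bash
python3 - <<'E'
from h import *
c=dict(np.load('c2.npz'))
f=lambda p:(np.array(p,float)+0.5)/4.5+[239.5,214.5]
P=onz(c,[f(p) for p in[(192,213),(188,490),(540,233),(514,507),(133,213),(596,240)]],15); print(P.round(1))
a=[np.degrees(np.arctan2(P[j][1]-P[i][1],P[j][0]-P[i][0])) for i,j in((0,1),(2,3))]; g=P[2]-P[0]; a.append(np.degrees(np.arctan2(g[1],g[0]))-90); print("angles",np.round(a,2),"gap",np.hypot(*g[:2]),"len",np.linalg.norm(P[1]-P[0]),np.linalg.norm(P[3]-P[2]))
piv=onz(c,[f((677,115))],24)[0]; print("pivot",piv.round(1))
kn=onz(c,[f((495,100))],57)[0]; print("knob top",kn.round(1), np.hypot(*(kn-piv)[:2]))
th=np.radians(np.mean(a)); u=np.array([np.cos(th),np.sin(th)]);v=np.array([-u[1],u[0]])
m=(P[0]+P[2])[:2]/2+62*u; print("sampler origin from lips",m.round(1), "from pivot",(piv[:2]+110*u-92*v).round(1),"ang",np.degrees(th))
# holes
# magazine follower & rods
im=cv2.imread('pics/w1.png')
E
python3 - <<'E'
import cv2
i=cv2.imread('pics/w1.png')[95:260,255:395]; j=cv2.imread('pics/w2.png')[100:260,30:200]
cv2.imwrite('pics/m.png',cv2.hconcat([cv2.resize(i,(470,554),interpolation=2)[:550,:],cv2.resize(j,(330,310),interpolation=2).copy() if 0 else cv2.copyMakeBorder(cv2.resize(j,(330,310),interpolation=2),0,240,0,0,0)]))
E
```

```text
[[586.4 -60.9  15. ]
 [690.9 -66.2  15. ]
 [593.6  49.9  15. ]
 [697.8  44.5  15. ]
 [586.4 -79.7  15. ]
 [596.1  67.9  15. ]]
angles [-2.89 -2.92 -3.7 ] gap 110.99302755794707 len 104.62330125369175 104.39173636804789
pivot [548.9  89.5  24. ]
knob top [529.8  30.9  57. ] 61.61223899952415
sampler origin from lips [651.9  -8.9] from pivot [653.6  -8.5] ang -3.1705211963446125
```

View pics/m.png

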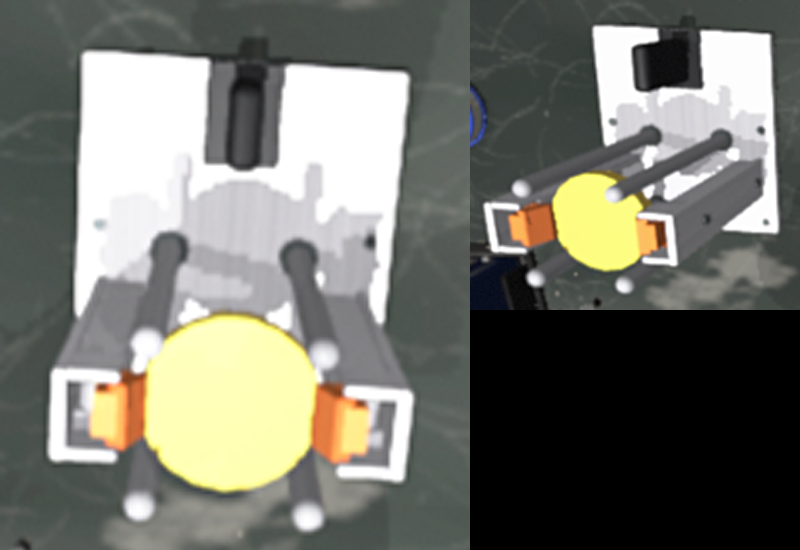

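Rod tops are at (147,342), (324,354), (139,507), (308,517) in the left crop and (51,188), (143,194), (66,278), (154,286) in the right one. The catches lie to both y sides.

```bash
python3 - <<'E'
from h import *
c2=dict(np.load('c2.npz')); M=cv2.Rodrigues(c2["rvec"])[0]
c1=dict(c2); c1["tvec"]=c2["tvec"].ravel()-M@np.array([.1,-249.4,0])
a=[(np.array(p)+.5)/3.357+[254.5,94.5] for p in[(147,342),(324,354),(139,507),(308,517)]]
b=[(np.array(p)+.5)/1.941+[29.5,99.5] for p in[(51,188),(143,194),(66,278),(154,286)]]
X=[]
for p,q in zip(a,b):
    x,r=tri([c1,c2],[p,q]); X.append(x); print(x.round(1),r, onz(c1,[p],144)[0].round(1))
X=np.array(X); print(X.mean(0), np.linalg.norm(X[0]-X[1]),np.linalg.norm(X[0]-X[2]))
Y=onz(c1,a,144); print("c1 plane",Y.mean(0).round(1),"yaw",np.degrees(np.arctan2(*(Y[2]+Y[3]-Y[0]-Y[1])[[1,0]])), np.degrees(np.arctan2(*(Y[1]+Y[3]-Y[0]-Y[2])[[1,0]]))-90)
h=(np.array((247,130))+.5)/3.357+[254.5,94.5]; print("fin top",onz(c1,[h],62).round(1))
h=(np.array([(82,52),(409,72)])+.5)/3.357+[254.5,94.5]; print("sled corners",onz(c1,h,8).round(1))
E
```

```text
[ 451.9 -276.4  139.9] [0.1, 0.1] [ 450.8 -276.2  144. ]
[ 455.3 -224.8  140.2] [0.3, 0.3] [ 454.5 -225.1  144. ]
[ 504.  -280.   139.6] [0.5, 0.5] [ 502.6 -279.6  144. ]
[ 507.4 -228.4  140.2] [0.2, 0.2] [ 505.9 -228.7  144. ]
[ 479.64832501 -252.40334252  139.99460914] 51.779657771922416 52.27927704238199
c1 plane [ 478.4 -252.4  144. ] yaw -3.924024476682497 -3.9170459738452337
fin top [[ 399.5 -246.2   62. ]]
sled corners [[ 375.9 -308.2    8. ]
 [ 383.4 -183.4    8. ]]
```

```bash
python3 - <<'E'
from h import *
print(arm.read_state()["joints"].round(2)); c2=dict(np.load('c2.npz'))
print(onz(c2,[(562,256),(603,268),(524,325)],40).round(0), onz(c2,[(425,308),(412,320)],58).round(0))
c,i=snap('side'); print(onz(c,[(262,268),(262,283)],[50]).round(0))
E
```

```text
[ 0.37 -0.03 -0.26  0.   -1.34 -1.94]
[[568. 331.  40.]
 [589. 400.  40.]
 [681. 296.  40.]] [[635. 137.  58.]
 [654. 120.  58.]]
[[637. 174.  50.]
 [610. 228.  50.]]
```

```bash
cat >> h.py <<'E'
def seg(im,lo=(105,130,50),hi=(124,255,255),amin=200):
    n,l,s,_=cv2.connectedComponentsWithStats(cv2.morphologyEx(mask(im,lo,hi),cv2.MORPH_CLOSE,np.ones((3,3))))
    return [cv2.findNonZero((l==i).astype(np.uint8)).reshape(-1,2) for i in range(1,n) if s[i][4]>amin]
def top(c,im,z=18):
    """white faces inside blue rims: ellipse of inner contour on plane z"""
    res=[]
    for k in seg(im):
        h=cv2.convexHull(k); e=cv2.fitEllipse(h); w=onz(c,h.reshape(-1,2),z)[:,:2].astype(np.float32)
        m=np.zeros(im.shape[:2],np.uint8); cv2.fillConvexPoly(m,h,255)
        wh=cv2.inRange(hsv(im),(0,0,130),(179,60,255))&m
        f=cv2.findContours(wh,cv2.RETR_EXTERNAL,cv2.CHAIN_APPROX_NONE)[0]
        if not f: continue
        f=max(f,key=cv2.contourArea)
        if len(f)<20: continue
        f=cv2.convexHull(f); (x,y),(a,b),_=cv2.fitEllipse(onz(c,f.reshape(-1,2),z)[:,:2].astype(np.float32))
        res.append(([round(x,1),round(y,1)],[round(a,1),round(b,1)],onz(c,[e[0]],9)[0].round(1)[:2].tolist()))
    return res
E
python3 jog.py '[-16, 30, 25, 0, 0, 0, -32, 60, 50, 0, 0, 0, -48, 90, 75, 0, 0, 0, -64, 120, 100, 0, 0, 0, -80, 150, 125, 0, 0, 0, -96, 180, 150, 0, 0, 0, -112, 210, 175, 0, 0, 0, -127, 237, 198, 0, 0, 0, -127, 237, 198, 0, 0, 0, -127, 237, 198, 0, 0, 0]'
python3 - <<'E'
from h import *
c,im=snap('wrist','p1'); print(st()[0].round(1))
for t in top(c,im): print(t)
E
```

```text
clock: 3.7
position: [554.1, 233.6, 149.1]
ee_rot: [-0.001, 1.0, -0.001, -0.001]
contact_force: [-0.5, 0.1, 0.7]
gripper_width: 85.3
grasp_force: 0.0
[554.3 233.3 150.3]
([446.6, 217.3], [46.6, 47.2], [445.0, 217.0])
([423.6, 345.6], [46.6, 47.2], [423.6, 346.1])
([447.2, 60.8], [47.0, 47.2], [446.6, 60.0])
([543.4, 342.8], [47.1, 47.4], [543.1, 343.6])
([554.6, 232.6], [47.0, 47.2], [554.7, 232.6])
```

```bash
python3 jog.py '[0, -0.5, 45, 0, 0, 0, 0, -0.5, 90, 0, 0, 0, 0, -0.5, 115, 0, 0, 0, 0, -0.5, 128, 0, 0, 0, 0, -0.5, 135, 0, 0, 0, 0, -0.5, 135, 0, 0, 0, 0, -0.5, 135, 0, 0, 0]'
python3 jog.py '[0, 0, 0, 0, 0, 0, 0, 0, 0, 0, 0, 0, 0, 0, 0, 0, 0, 0, 0, 0, 0, 0, 0, 0, 0, 0, 0, 0, 0, 0, 0, 0, 0, 0, 0, 0, 0, 0, 0, 0, 0, 0, 0, 0, 0, 0, 0, 0]' 50
```

```text
clock: 4.45
position: [555.1, 234.1, 17.1]
ee_rot: [-0.001, 1.0, 0.001, 0.001]
contact_force: [0.3, -0.3, 0.4]
gripper_width: 85.1
grasp_force: 0.0
clock: 5.25
position: [554.9, 234.3, 17.2]
ee_rot: [-0.001, 1.0, 0.001, 0.001]
contact_force: [-1.2, 0.1, 5.3]
gripper_width: 57.7
grasp_force: 64.3
```

```bash
python3 jog.py '[0, 0, -25, 0, 0, 0, 0, 0, -70, 0, 0, 0, 0, 0, -120, 0, 0, 0, 0, 0, -165, 0, 0, 0, 0, 0, -210, 0, 0, 0, 0, 0, -240, 0, 0, 0, 0, 0, -240, 0, 0, 0, 0, 0, -240, 0, 0, 0]'
python3 - <<'E'
from h import *
c,im=snap('wrist','g1'); p,r,s=st(); print(p.round(1))
# held disc: top face plane at tool z = -3 (guess): express in tool frame
for z in (0,-3,-6):
    for t in top(c,im,p[2]-z): 
        print(z,t, r.inv().apply(np.array(t[0]+[p[2]-z])-p).round(1))
E
```

```text
clock: 6.05
position: [553.7, 233.7, 256.1]
ee_rot: [-0.001, 1.0, 0.001, 0.0]
contact_force: [0.0, 0.1, -1.8]
gripper_width: 57.7
grasp_force: 64.1
[553.3 233.4 254.6]
0 ([459.8, 272.6], [16.4, 16.4], [422.4, 346.1]) [93.4 39.4  0.1]
0 ([467.9, 228.0], [16.4, 16.4], [445.6, 217.1]) [85.4 -5.2  0.1]
0 ([468.0, 173.4], [16.4, 16.5], [446.4, 60.2]) [ 85.4 -59.8   0.1]
0 ([501.6, 271.7], [16.5, 16.5], [543.1, 343.5]) [51.6 38.4  0.1]
0 ([563.4, 234.7], [29.6, 45.1], [686.3, 235.1]) [-10.1   1.3  -0. ]
-3 ([460.2, 271.7], [16.0, 16.1], [422.4, 346.1]) [93.  38.5 -2.9]
-3 ([468.1, 228.1], [16.0, 16.0], [445.6, 217.1]) [85.2 -5.1 -2.9]
-3 ([468.3, 174.9], [16.0, 16.1], [446.4, 60.2]) [ 85.1 -58.3  -2.9]
-3 ([501.0, 270.8], [16.1, 16.1], [543.1, 343.5]) [52.2 37.5 -2.9]
-3 ([561.4, 234.6], [28.9, 44.0], [686.3, 235.1]) [-8.1  1.2 -3. ]
-6 ([460.7, 270.8], [15.6, 15.7], [422.4, 346.1]) [92.5 37.6 -5.9]
-6 ([468.4, 228.3], [15.6, 15.7], [445.6, 217.1]) [84.9 -4.9 -5.9]
-6 ([468.6, 176.3], [15.6, 15.7], [446.4, 60.2]) [ 84.8 -56.9  -5.9]
-6 ([500.5, 269.9], [15.7, 15.7], [543.1, 343.5]) [52.7 36.6 -5.9]
-6 ([559.4, 234.6], [28.2, 43.0], [686.3, 235.1]) [-6.1  1.2 -6. ]
```

View pics/g1.png

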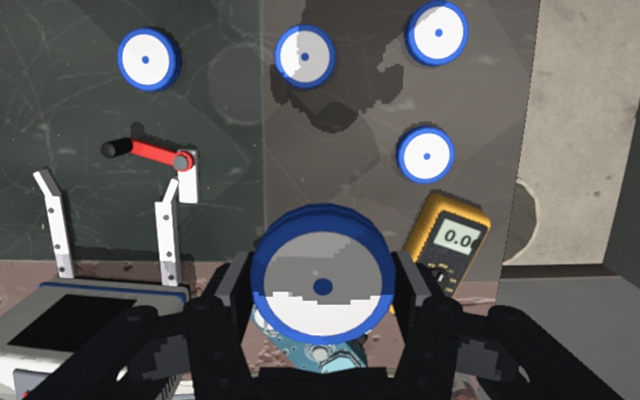

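The cassette is held level with its centre dot at (322,286), where the TCP projects. Next I carry it over to the magazine while turning.

```bash
python3 jog.py '[7, -45, 0, 0, 0, -0.15, 15, -95, 0, 0, 0, -0.3, 22, -145, 0, 0, 0, -0.45, 30, -195, 0, 0, 0, -0.6, 37, -245, 0, 0, 0, -0.75, 45, -295, 0, 0, 0, -0.9, 52, -340, 0, 0, 0, -1.05, 60, -390, 0, 0, 0, -1.2, 67, -440, 0, 0, 0, -1.35, 74, -486, 0, 0, 0, -1.503]'
python3 jog.py '[0, 0, 0, 0, 0, 0, 0, 0, 0, 0, 0, 0, 0, 0, 0, 0, 0, 0, 0, 0, 0, 0, 0, 0]'
cat >> h.py <<'E'
def held(c,im,p,r,zt=-1):
    g=im[262:312,292:352].max(2).astype(float); 
    m=(g<np.percentile(g,3)+25).astype(np.uint8); n,l,s,ce=cv2.connectedComponentsWithStats(m)
    i=max(range(1,n),key=lambda i:s[i][4] if np.hypot(*(ce[i]-[30,25]))<14 else 0); px=ce[i]+[292,262]
    return px.round(1),s[i][4],r.inv().apply(onz(c,[px],p[2]-zt)[0]-p).round(1)
def yaw(r): return np.degrees(np.arctan2(*r.as_matrix()[[1,0],0]))
E
python3 - <<'E'
from h import *
c,im=snap('wrist','m1'); p,r,s=st(); print(p.round(1),yaw(r),s["joints"].round(2))
print(held(c,im,p,r)); print(held(c,cv2.imread('pics/g1.png'),p,r))
E
```

```text
clock: 7.1
position: [484.6, -222.6, 253.5]
ee_rot: [-0.644, 0.765, 0.001, -0.001]
contact_force: [1.1, -0.0, -1.1]
gripper_width: 57.7
grasp_force: 64.1
clock: 7.5
position: [486.0, -220.0, 254.8]
ee_rot: [-0.643, 0.766, 0.0, -0.0]
contact_force: [-0.9, -0.1, -0.6]
gripper_width: 58.1
grasp_force: 64.1
[ 486.2 -220.   255. ] -100.00562285251932 [-0.12  0.22 -0.2  -0.   -1.14 -0.05]
(array([316. , 291.6]), np.int32(898), array([-2.5, -2.3, -1. ]))
(array([322.5, 286.4]), np.int32(351), array([-0.1,  0.3, -1. ]))
```

View pics/m1.png

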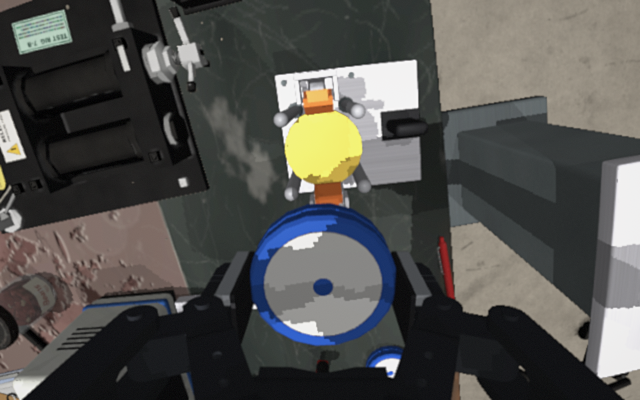

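The cassette sits unmoved at (322,287). The rod tops are at (279,120), (359,109), (291,188) and (363,187), so I'll refine those by brightness and cast them onto z=140.

```bash
cat >> h.py <<'E'
def rods(c,im,X0=(479.6,-252.4),ya=-3.9,z=140,show=False):
    """bright round rod tops near predicted places -> centre, yaw"""
    a=np.radians(ya);u=np.array([np.cos(a),np.sin(a)]);v=np.array([-u[1],u[0]]);W=[];Q=[]
    h=hsv(im)
    for sx in(1,-1):
        for sy in(1,-1):
            w=np.r_[np.array(X0)+26*sx*u+26*sy*v,z]; q=proj(c,[w])[0]; x,y=q.round().astype(int)
            if not(8<x<632 and 8<y<392): continue
            k=9; g=im[y-k:y+k+1,x-k:x+k+1].astype(np.uint8); hh=h[y-k:y+k+1,x-k:x+k+1]
            m=((hh[...,1]<40)&(hh[...,2]>95)).astype(np.uint8)
            n,l,s,ce=cv2.connectedComponentsWithStats(m)
            o=[i for i in range(1,n) if 12<s[i][4]<160]
            if not o: continue
            i=min(o,key=lambda i:np.hypot(*(ce[i]-k))); px=ce[i]+[x-k,y-k]; Q.append(px.round(1).tolist()); W.append((sx,sy,*onz(c,[px],z)[0][:2],s[i][4]))
    return W,Q
E
python3 - <<'E'
from h import *
c=cal('wrist'); im=cv2.imread('pics/m1.png')
W,Q=rods(c,im); print(Q); print(np.round(W,1))
Y=onz(c,[(279,120),(359,109),(291,188),(363,187)],140); print(Y.round(1),Y.mean(0).round(1))
E
```

```text
[[289.7, 193.4]]
[[   1.     1.   507.8 -228.6  128. ]]
[[ 504.7 -279.6  140. ]
 [ 451.3 -277.4  140. ]
 [ 506.1 -232.3  140. ]
 [ 456.3 -224.2  140. ]] [ 479.6 -253.4  140. ]
```

```bash
python3 - <<'E'
from h import *
c=cal('wrist'); im=cv2.imread('pics/m1.png')
c2=dict(np.load('c2.npz')); M=cv2.Rodrigues(c2["rvec"])[0]
c1=dict(c2); c1["tvec"]=c2["tvec"].ravel()-M@np.array([.1,-249.4,0])
for cc,i in((c,im),(c1,cv2.imread('pics/w1.png')),(c2,cv2.imread('pics/w2.png'))):
  for lo,hi,z,a in(((23,80,60),(34,255,255),117,400),((5,150,80),(16,255,255),124,60)):
    for k in seg(i,lo,hi,a):
        w=onz(cc,[k.mean(0)],z)[0]
        if abs(w[1]+252)<60 and abs(w[0]-480)<50:
            h=cv2.convexHull(k).reshape(-1,2); e=cv2.fitEllipse(onz(cc,h,z)[:,:2].astype(np.float32)); print(len(k),w.round(1),np.round(e[0],1),np.round(e[1],1))
E
```

```text
4461 [ 479.6 -253.2  117. ] [ 479.7 -252.7] [55.8 58.1]
389 [ 477.8 -284.2  124. ] [ 477.6 -286.1] [20.8 25.8]
527 [ 481.7 -219.7  124. ] [ 482.  -219.6] [21.7 24. ]
154 [ 478.3 -283.5  124. ] [ 478.7 -285.5] [18.8 24.6]
183 [ 482.  -221.2  124. ] [ 482.9 -218.8] [17.6 25.6]
1825 [ 478.7 -252.7  117. ] [ 478.4 -249.7] [58.8 63.9]
347 [ 477.7 -285.6  124. ] [ 478.2 -287.1] [23.6 31.6]
88 [ 483.8 -214.7  124. ] [ 485.2 -220. ] [17.2 27.4]
```

```bash
python3 -c "
from h import *
print(totool((479.6,-252.6,185)))"
```

```text
[33.3  0.7 70. ]
```

```bash
python3 jog.py '[11, 0.2, 15, 0, 0, -0.05, 22, 0.5, 35, 0, 0, -0.107, 33.3, 0.7, 50, 0, 0, -0.107, 33.3, 0.7, 65, 0, 0, -0.107, 33.3, 0.7, 70, 0, 0, -0.107, 33.3, 0.7, 70, 0, 0, -0.107, 33.3, 0.7, 70, 0, 0, -0.107]'
python3 - <<'E'
from h import *
c,im=snap('wrist','m2'); p,r,s=st(); print(p.round(1),yaw(r),totool((479.6,-252.6,185)))
E
```

```text
clock: 8.25
position: [480.2, -253.4, 186.1]
ee_rot: [-0.683, 0.731, -0.001, 0.0]
contact_force: [-0.6, 0.3, -0.3]
gripper_width: 57.8
grasp_force: 64.1
[ 480.2 -253.5  186.3] -93.90764478037039 [-0.8  0.7  1.3]
```

```bash
python3 jog.py '[-0.8, 0.7, 10, 0, 0, 0, -0.8, 0.7, 20, 0, 0, 0, -0.8, 0.7, 28, 0, 0, 0, -0.8, 0.7, 34, 0, 0, 0, -0.8, 0.7, 38, 0, 0, 0, -0.8, 0.7, 38, 0, 0, 0]'
python3 -c "
from h import *
snap('wrist','m3'); s=arm.read_state(); print(s['contact_force'].round(1),s['position'].round(1))"
```

```text
clock: 8.9
position: [478.5, -252.9, 146.6]
ee_rot: [-0.682, 0.731, 0.0, -0.0]
contact_force: [-0.9, 0.1, -0.3]
gripper_width: 57.6
grasp_force: 64.1
[ 0.6 -0.  -0.9] [ 478.7 -253.   147.1]
```

View pics/m3.png

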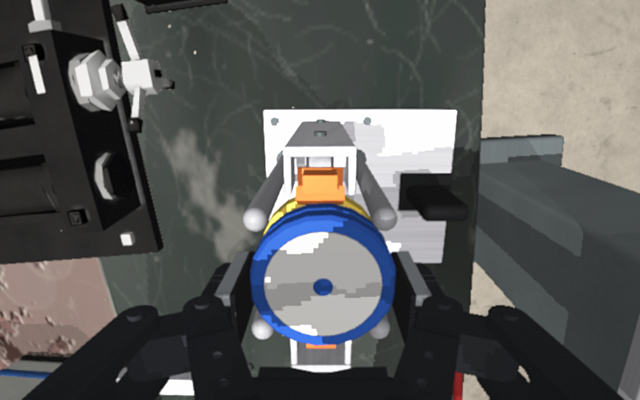

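The cassette sits between the rod tops (255,217), (385,217), (262,329), (379,329), centred and with no contact force. Now I press.

```bash
python3 jog.py '[0.3, 0, 8, 0, 0, 0, 0.3, 0, 16, 0, 0, 0, 0.3, 0, 22, 0, 0, 0, 0.3, 0, 26, 0, 0, 0, 0.3, 0, 26, 0, 0, 0]'; python3 jog.py '[0, 0, 3, 0, 0, 0, 0, 0, 6, 0, 0, 0, 0, 0, 6, 0, 0, 0]'; python3 jog.py '[0, 0, 2, 0, 0, 0, 0, 0, 2, 0, 0, 0, 0, 0, 2, 0, 0, 0]'
```

```text
clock: 9.45
position: [480.3, -253.8, 122.3]
ee_rot: [-0.683, 0.731, -0.002, 0.001]
contact_force: [0.3, -0.2, 4.1]
gripper_width: 57.6
grasp_force: 65.0
clock: 9.75
position: [480.3, -253.8, 116.4]
ee_rot: [-0.683, 0.731, -0.002, 0.001]
contact_force: [0.6, -0.1, 5.7]
gripper_width: 58.3
grasp_force: 43.2
clock: 10.05
position: [480.3, -253.7, 114.5]
ee_rot: [-0.682, 0.731, -0.002, 0.001]
contact_force: [1.8, -0.2, 5.7]
gripper_width: 57.7
grasp_force: 64.5
```

```bash
python3 jog.py '[0, 0, 3, 0, 0, 0, 0, 0, 5, 0, 0, 0, 0, 0, 5, 0, 0, 0, 0, 0, 5, 0, 0, 0]'; python3 -c "
from h import *
c,im=snap('wrist','m4'); p,r,s=st(); print(p)
k=[k for k in seg(im) if abs(k.mean(0)-[322,280]).max()<60][0]; h=cv2.convexHull(k).reshape(-1,2); print(h.min(0),h.max(0)); im=cv2.imread('pics/m3.png');k=[k for k in seg(im) if abs(k.mean(0)-[322,280]).max()<60][0]; h=cv2.convexHull(k).reshape(-1,2); print(h.min(0),h.max(0))"
```

```text
clock: 10.45
position: [480.3, -253.7, 109.5]
ee_rot: [-0.683, 0.731, -0.002, 0.001]
contact_force: [0.9, -0.0, 5.8]
gripper_width: 57.6
grasp_force: 64.6
[ 480.34201675 -253.74985673  109.51845982]
[250 211] [395 344]
[250 204] [395 344]
```

```bash
python3 jog.py '[0, 0, 0, 0, 0, 0, 0, 0, 0, 0, 0, 0, 0, 0, 0, 0, 0, 0, 0, 0, 0, 0, 0, 0, 0, 0, 0, 0, 0, 0]' 85; python3 jog.py '[0, 0, -20, 0, 0, 0, 0, 0, -50, 0, 0, 0, 0, 0, -95, 0, 0, 0, 0, 0, -140, 0, 0, 0, 0, 0, -150, 0, 0, 0, 0, 0, -150, 0, 0, 0]'; python3 - <<'E'
from h import *
c,im=snap('wrist','m5')
for k in seg(im,(5,150,80),(16,255,255),60): print(k.mean(0).round(1),len(k),onz(c,[k.mean(0)],124)[0].round(1))
for z in(118,128,137): print(z,[t for t in top(c,im,z) if abs(t[0][1]+252)<30])
E
```

```text
clock: 11.0
position: [478.6, -253.2, 108.0]
ee_rot: [-0.682, 0.731, 0.0, -0.0]
contact_force: [-0.3, -1.3, 1.0]
gripper_width: 84.9
grasp_force: 0.0
clock: 11.6
position: [479.6, -253.3, 260.5]
ee_rot: [-0.682, 0.731, -0.002, 0.001]
contact_force: [0.3, -0.2, -1.6]
gripper_width: 85.0
grasp_force: 0.0
[323.5 148.5] 352 [ 477.1 -286.4  124. ]
[323.7 234.5] 547 [ 481.7 -218.1  124. ]
118 [([480.1, -253.0], [46.8, 47.4], [482.7, -225.4])]
128 [([479.8, -255.8], [45.1, 45.6], [482.7, -225.4])]
137 [([479.6, -258.3], [43.5, 44.0], [482.7, -225.4])]
```

View pics/m5.png

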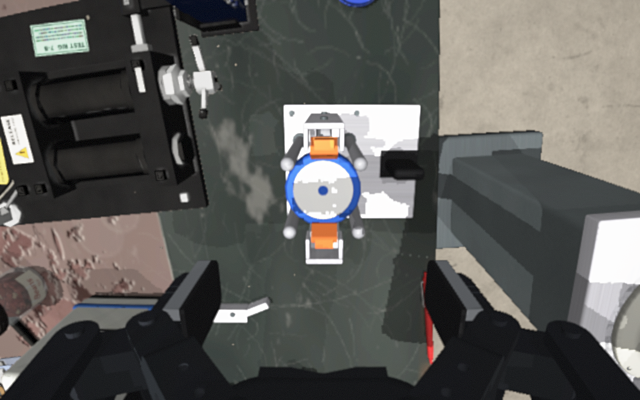

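The cassette has snapped in: its white face is 47 mm across at z=118 and on the axis, with both catches over it (323,148 and 323,234). Next is the cassette at (447,61).

```bash
cat > near.py <<'E'
from h import *
import sys
t=[float(v) for v in sys.argv[1:3]]
c,im=snap('wrist'); p,r,s=st(); L=top(c,im)
for q in L: print(q[:2])
b=min(L,key=lambda q:np.hypot(q[0][0]-t[0],q[0][1]-t[1]))
print(p.round(1),yaw(r).round(1),"best",b[0],"tool shift to z=15.5",totool(b[0]+[15.5]))
E
python3 jog.py '[-40, 7, 5, 0, 0, 0, -80, 14, 10, 0, 0, 0, -125, 21, 20, 0, 0, 0, -170, 28, 40, 0, 0, 0, -215, 35, 60, 0, 0, 0, -255, 42, 80, 0, 0, 0, -290, 50, 95, 0, 0, 0, -311, 54, 110, 0, 0, 0, -311, 54, 110, 0, 0, 0, -311, 54, 110, 0, 0, 0]'; python3 near.py 447 61
```

```text
clock: 12.65
position: [445.4, 60.4, 146.8]
ee_rot: [-0.683, 0.731, 0.001, -0.002]
contact_force: [0.3, 0.2, -0.1]
gripper_width: 84.8
grasp_force: 0.0
([447.1, 60.4], [46.9, 47.8])
([446.6, 211.6], [35.0, 48.4])
[445.9  60.2 147.5] -94.0 best [447.1, 60.4] tool shift to z=15.5 [ -0.5  -1.4 132. ]
```

```bash
python3 jog.py '[-0.5, -1.4, 45, 0, 0, 0, -0.5, -1.4, 90, 0, 0, 0, -0.5, -1.4, 115, 0, 0, 0, -0.5, -1.4, 127, 0, 0, 0, -0.5, -1.4, 132, 0, 0, 0, -0.5, -1.4, 132, 0, 0, 0, -0.5, -1.4, 132, 0, 0, 0]'
python3 jog.py '[0, 0, 0, 0, 0, 0, 0, 0, 0, 0, 0, 0, 0, 0, 0, 0, 0, 0, 0, 0, 0, 0, 0, 0, 0, 0, 0, 0, 0, 0, 0, 0, 0, 0, 0, 0, 0, 0, 0, 0, 0, 0, 0, 0, 0, 0, 0, 0]' 50
python3 jog.py '[0, 0, -40, 0, 0, 0, 0, 0, -85, 0, 0, 0, 0, 0, -130, 0, 0, 0, 0, 0, -175, 0, 0, 0, 0, 0, -200, 0, 0, 0, 0, 0, -200, 0, 0, 0]'; python3 -c "
from h import *
c,im=snap('wrist','g2'); p,r,s=st(); print(held(c,im,p,r),totool((479.8,-252.8,190)))"
```

```text
clock: 13.4
position: [448.6, 61.0, 17.1]
ee_rot: [-0.682, 0.731, -0.0, 0.001]
contact_force: [-0.6, -0.2, 0.2]
gripper_width: 84.8
grasp_force: 0.0
clock: 14.2
position: [448.3, 61.4, 17.7]
ee_rot: [-0.682, 0.731, -0.0, 0.001]
contact_force: [-1.3, -0.8, 7.9]
gripper_width: 57.9
grasp_force: 62.3
clock: 14.8
position: [449.8, 62.1, 221.0]
ee_rot: [-0.682, 0.731, -0.002, 0.005]
contact_force: [0.2, 0.0, -0.8]
gripper_width: 57.5
grasp_force: 64.7
(array([322.5, 283.1]), np.int32(301), array([-0.9, -1.3, -1. ])) [311.6 -53.   27.6]
```

```bash
cat > over.py <<'E'
from h import *
import sys
off=float(sys.argv[1]) if len(sys.argv)>1 else 0
P=[];Rv=[]
for i in range(3):
    c,im=snap('wrist'); p,r,s=st(); P.append(p); print(held(c,im,p,r)[0],end=' ')
o=[onz(c,[k.mean(0)],124)[0].round(1)[:2].tolist() for k in seg(im,(5,150,80),(16,255,255),60)]
p=np.mean(P,0); print(p.round(1),yaw(r).round(2),"tilt",r.as_matrix()[:2,2].round(4),"orange",o)
print("shift to z=150",r.inv().apply(np.array([479.8,-252.8+off,150])-p).round(1))
E
python3 jog.py '[45, -7, 0, 0, 0, 0, 90, -15, 0, 0, 0, 0, 135, -22, 0, 0, 0, 0, 180, -30, 0, 0, 0, 0, 225, -37, 0, 0, 0, 0, 265, -45, 5, 0, 0, 0, 295, -50, 15, 0, 0, 0, 310.6, -53, 28, 0, 0, 0, 310.6, -53, 28, 0, 0, 0, 310.6, -53, 28, 0, 0, 0]'; python3 over.py 1
```

```text
clock: 15.85
position: [478.4, -251.8, 186.9]
ee_rot: [-0.682, 0.731, 0.001, -0.001]
contact_force: [0.0, 0.3, -0.6]
gripper_width: 57.5
grasp_force: 64.6
[313.7 288.1] [322.3 282.9] [322.6 282.8] [ 479.2 -251.3  188.3] -93.87 tilt [ 0.0006 -0.0001] orange [[476.4, -292.8], [477.5, -281.1]]
shift to z=150 [ 0.4 -0.6 38.3]
```

```bash
python3 jog.py '[0.4, -0.6, 12, 0, 0, 0, 0.4, -0.6, 24, 0, 0, 0, 0.4, -0.6, 34, 0, 0, 0, 0.4, -0.6, 40, 0, 0, 0, 0.4, -0.6, 40, 0, 0, 0, 0.4, -0.6, 40, 0, 0, 0]'; python3 jog.py '[0, 0, 7, 0, 0, 0, 0, 0, 14, 0, 0, 0, 0, 0, 21, 0, 0, 0, 0, 0, 28, 0, 0, 0, 0, 0, 33, 0, 0, 0, 0, 0, 37, 0, 0, 0, 0, 0, 37, 0, 0, 0]'; python3 -c "
from h import *
c,im=snap('wrist'); p,r,s=st(); print(held(c,im,p,r))"
```

```text
clock: 16.6
position: [479.6, -252.5, 148.0]
ee_rot: [-0.682, 0.731, 0.0, -0.0]
contact_force: [-0.4, 1.7, -0.4]
gripper_width: 57.6
grasp_force: 64.7
clock: 17.3
position: [480.7, -253.2, 112.9]
ee_rot: [-0.683, 0.731, -0.001, 0.0]
contact_force: [-1.5, 2.6, 6.5]
gripper_width: 57.8
grasp_force: 65.5
(array([314.1, 288.4]), np.int32(714), array([-1.2, -3.1, -1. ]))
```

```bash
cat > snapped.py <<'E'
from h import *
c,im=snap('wrist'); p,r,s=st(); print(p.round(1))
print("orange",[onz(c,[k.mean(0)],124)[0].round(1)[:2].tolist() for k in seg(im,(5,150,80),(16,255,255),60)])
for z in(118,137): print(z,[t[:2] for t in top(c,im,z) if abs(t[0][1]+252)<50 and abs(t[0][0]-480)<50])
E
python3 jog.py '[0, 0, 3, 0, 0, 0, 0, 0, 3, 0, 0, 0, 0, 0, 3, 0, 0, 0]'; python3 jog.py '[0, 0, 0, 0, 0, 0, 0, 0, 0, 0, 0, 0, 0, 0, 0, 0, 0, 0, 0, 0, 0, 0, 0, 0, 0, 0, 0, 0, 0, 0]' 85; python3 jog.py '[0, 0, -20, 0, 0, 0, 0, 0, -50, 0, 0, 0, 0, 0, -95, 0, 0, 0, 0, 0, -140, 0, 0, 0, 0, 0, -150, 0, 0, 0, 0, 0, -150, 0, 0, 0]'; python3 snapped.py
```

```text
clock: 17.65
position: [480.7, -253.2, 110.1]
ee_rot: [-0.683, 0.731, -0.001, 0.0]
contact_force: [-1.3, 2.1, 6.8]
gripper_width: 57.8
grasp_force: 65.7
clock: 18.15
position: [479.8, -252.8, 108.1]
ee_rot: [-0.682, 0.731, 0.0, -0.0]
contact_force: [-0.3, -0.5, -0.7]
gripper_width: 85.1
grasp_force: 0.0
clock: 18.75
position: [480.7, -253.0, 260.5]
ee_rot: [-0.682, 0.731, -0.002, 0.001]
contact_force: [0.2, -0.2, 0.1]
gripper_width: 84.9
grasp_force: 0.0
[ 479.6 -252.6  258.2]
orange [[477.3, -286.4], [482.3, -218.1]]
118 [([480.2, -254.0], [46.8, 47.5])]
137 [([479.9, -259.2], [43.5, 44.2])]
```

```bash
python3 jog.py '[-47, 6, 0, 0, 0, 0, -94, 13, 0, 0, 0, 0, -141, 20, 10, 0, 0, 0, -188, 26, 20, 0, 0, 0, -235, 32, 40, 0, 0, 0, -282, 39, 60, 0, 0, 0, -329, 45, 80, 0, 0, 0, -376, 52, 100, 0, 0, 0, -423, 58, 105, 0, 0, 0, -467, 65, 110, 0, 0, 0]'; python3 jog.py '[0, 0, 0, 0, 0, 0, 0, 0, 0, 0, 0, 0, 0, 0, 0, 0, 0, 0, 0, 0, 0, 0, 0, 0]'; python3 near.py 446 217
```

```text
clock: 19.8
position: [445.3, 218.3, 145.2]
ee_rot: [-0.682, 0.731, 0.0, -0.003]
contact_force: [1.5, -0.2, 0.5]
gripper_width: 84.6
grasp_force: 0.0
clock: 20.2
position: [447.0, 216.1, 147.9]
ee_rot: [-0.681, 0.732, 0.0, -0.001]
contact_force: [0.9, -0.2, 0.5]
gripper_width: 85.5
grasp_force: 0.0
([446.7, 217.3], [46.9, 47.6])
([423.5, 345.4], [47.4, 47.8])
([540.7, 343.4], [41.3, 47.7])
[447.3 216.2 148.2] -94.1 best [446.7, 217.3] tool shift to z=15.5 [ -1.1   0.6 132.7]
```

```bash
python3 jog.py '[-1.1, 0.6, 45, 0, 0, 0, -1.1, 0.6, 90, 0, 0, 0, -1.1, 0.6, 115, 0, 0, 0, -1.1, 0.6, 127, 0, 0, 0, -1.1, 0.6, 132, 0, 0, 0, -1.1, 0.6, 132, 0, 0, 0, -1.1, 0.6, 132, 0, 0, 0]'
python3 jog.py '[0, 0, 0, 0, 0, 0, 0, 0, 0, 0, 0, 0, 0, 0, 0, 0, 0, 0, 0, 0, 0, 0, 0, 0, 0, 0, 0, 0, 0, 0, 0, 0, 0, 0, 0, 0, 0, 0, 0, 0, 0, 0, 0, 0, 0, 0, 0, 0]' 50
python3 jog.py '[0, 0, -40, 0, 0, 0, 0, 0, -85, 0, 0, 0, 0, 0, -130, 0, 0, 0, 0, 0, -175, 0, 0, 0, 0, 0, -200, 0, 0, 0, 0, 0, -200, 0, 0, 0]'; python3 -c "
from h import *
for i in range(2):
  c,im=snap('wrist'); p,r,s=st(); print(held(c,im,p,r),totool((479.8,-252.8,190)))"
```

```text
clock: 20.95
position: [447.4, 218.9, 17.2]
ee_rot: [-0.682, 0.731, -0.0, 0.001]
contact_force: [-0.5, -0.1, -0.6]
gripper_width: 84.9
grasp_force: 0.0
clock: 21.75
position: [447.3, 219.2, 17.8]
ee_rot: [-0.682, 0.731, -0.0, 0.001]
contact_force: [-1.0, -0.7, 7.3]
gripper_width: 57.6
grasp_force: 62.7
clock: 22.35
position: [448.5, 220.1, 221.3]
ee_rot: [-0.682, 0.731, -0.0, 0.005]
contact_force: [0.8, 0.1, -0.7]
gripper_width: 57.8
grasp_force: 64.3
(array([322.4, 281.2]), np.int32(298), array([-0.5, -1.1, -1. ])) [468.8 -65.2  26.8]
(array([322.4, 281.1]), np.int32(296), array([ 0.3, -0.6, -1. ])) [468.  -66.2  26.1]
```

```bash
python3 jog.py '[47, -6, 0, 0, 0, 0, 94, -13, 0, 0, 0, 0, 141, -20, 0, 0, 0, 0, 188, -26, 0, 0, 0, 0, 235, -33, 0, 0, 0, 0, 282, -40, 0, 0, 0, 0, 329, -46, 0, 0, 0, 0, 376, -53, 0, 0, 0, 0, 423, -60, 10, 0, 0, 0, 466, -66, 26, 0, 0, 0]'; python3 jog.py '[0, 0, 0, 0, 0, 0, 0, 0, 0, 0, 0, 0, 0, 0, 0, 0, 0, 0]'; python3 over.py 2.2
```

```text
clock: 23.45
position: [479.9, -252.8, 189.0]
ee_rot: [-0.682, 0.731, 0.0, -0.0]
contact_force: [0.9, 0.0, -0.5]
gripper_width: 58.1
grasp_force: 64.3
clock: 23.75
position: [479.9, -250.0, 189.5]
ee_rot: [-0.682, 0.731, 0.001, -0.0]
contact_force: [1.5, 0.4, -0.7]
gripper_width: 57.5
grasp_force: 64.3
[314.6 287.6] [315.3 287.5] [314.4 287.2] [ 480.4 -249.6  190.4] -93.86 tilt [ 0.0005 -0.    ] orange [[476.6, -293.1], [476.9, -281.6]]
shift to z=150 [ 1.   0.6 40.4]
```

```bash
python3 jog.py '[1, 0.6, 12, 0, 0, 0, 1, 0.6, 24, 0, 0, 0, 1, 0.6, 34, 0, 0, 0, 1, 0.6, 42, 0, 0, 0, 1, 0.6, 42, 0, 0, 0, 1, 0.6, 42, 0, 0, 0]'; python3 jog.py '[0, 0, 7, 0, 0, 0, 0, 0, 14, 0, 0, 0, 0, 0, 21, 0, 0, 0, 0, 0, 28, 0, 0, 0, 0, 0, 33, 0, 0, 0, 0, 0, 38, 0, 0, 0, 0, 0, 38, 0, 0, 0, 0, 0, 38, 0, 0, 0]'
```

```text
clock: 24.5
position: [479.6, -251.6, 148.0]
ee_rot: [-0.682, 0.731, 0.0, -0.0]
contact_force: [-0.4, 0.0, -0.3]
gripper_width: 57.7
grasp_force: 64.6
clock: 25.3
position: [481.2, -252.2, 112.0]
ee_rot: [-0.683, 0.731, -0.002, 0.001]
contact_force: [-1.1, 0.6, 4.7]
gripper_width: 57.7
grasp_force: 65.7
```

```bash
python3 jog.py '[0, 0, 2, 0, 0, 0, 0, 0, 2, 0, 0, 0, 0, 0, 2, 0, 0, 0]'; python3 jog.py '[0, 0, 0, 0, 0, 0, 0, 0, 0, 0, 0, 0, 0, 0, 0, 0, 0, 0, 0, 0, 0, 0, 0, 0, 0, 0, 0, 0, 0, 0]' 85; python3 jog.py '[0, 0, -20, 0, 0, 0, 0, 0, -50, 0, 0, 0, 0, 0, -95, 0, 0, 0, 0, 0, -140, 0, 0, 0, 0, 0, -150, 0, 0, 0, 0, 0, -150, 0, 0, 0, 0, 0, -150, 0, 0, 0]'; python3 snapped.py
```

```text
clock: 25.6
position: [481.2, -252.2, 110.3]
ee_rot: [-0.683, 0.731, -0.002, 0.001]
contact_force: [-1.2, 1.3, 6.9]
gripper_width: 57.9
grasp_force: 65.8
clock: 26.1
position: [479.6, -251.7, 108.1]
ee_rot: [-0.682, 0.731, 0.0, -0.0]
contact_force: [0.8, 0.1, 0.2]
gripper_width: 84.9
grasp_force: 0.0
clock: 26.8
position: [478.9, -251.3, 256.9]
ee_rot: [-0.682, 0.731, 0.001, -0.0]
contact_force: [-0.4, 0.3, -0.9]
gripper_width: 85.2
grasp_force: 0.0
[ 478.7 -251.3  256.3]
orange [[477.6, -286.6], [482.7, -218.5]]
118 [([480.8, -253.9], [47.0, 47.4])]
137 [([480.3, -259.0], [43.6, 44.0])]
```

```bash
python3 jog.py '[-47, 8, 0, 0, 0, 0, -94, 15, 0, 0, 0, 0, -141, 23, 0, 0, 0, 0, -188, 31, 0, 0, 0, 0, -235, 38, 10, 0, 0, 0, -282, 46, 20, 0, 0, 0, -329, 54, 30, 0, 0, 0, -376, 61, 40, 0, 0, 0, -423, 69, 50, 0, 0, 0, -470, 77, 60, 0, 0, 0]'; python3 jog.py '[-40, 7, 20, 0, 0, 0, -80, 13, 40, 0, 0, 0, -122, 20, 50, 0, 0, 0, -122, 20, 50, 0, 0, 0, -122, 20, 50, 0, 0, 0, -122, 20, 50, 0, 0, 0]'; python3 near.py 423 345
```

```text
clock: 27.85
position: [434.0, 223.8, 196.1]
ee_rot: [-0.682, 0.731, -0.0, -0.002]
contact_force: [1.1, -0.1, 0.2]
gripper_width: 85.1
grasp_force: 0.0
clock: 28.45
position: [423.5, 344.4, 147.3]
ee_rot: [-0.682, 0.731, -0.0, -0.001]
contact_force: [-0.4, 0.6, -0.0]
gripper_width: 85.1
grasp_force: 0.0
([423.4, 345.4], [46.7, 47.3])
([543.3, 342.8], [47.2, 47.2])
[423.8 344.4 147.9] -94.0 best [423.4, 345.4] tool shift to z=15.5 [ -1.2   0.3 132.4]
```

```bash
python3 jog.py '[0.3, 0.3, 45, 0, 0, 0, 0.3, 0.3, 90, 0, 0, 0, 0.3, 0.3, 115, 0, 0, 0, 0.3, 0.3, 127, 0, 0, 0, 0.3, 0.3, 132, 0, 0, 0, 0.3, 0.3, 132, 0, 0, 0, 0.3, 0.3, 132, 0, 0, 0]'
python3 jog.py '[0, 0, 0, 0, 0, 0, 0, 0, 0, 0, 0, 0, 0, 0, 0, 0, 0, 0, 0, 0, 0, 0, 0, 0, 0, 0, 0, 0, 0, 0, 0, 0, 0, 0, 0, 0, 0, 0, 0, 0, 0, 0, 0, 0, 0, 0, 0, 0]' 50
python3 jog.py '[0, 0, -40, 0, 0, 0, 0, 0, -85, 0, 0, 0, 0, 0, -130, 0, 0, 0, 0, 0, -175, 0, 0, 0, 0, 0, -200, 0, 0, 0, 0, 0, -200, 0, 0, 0]'; python3 -c "
from h import *
for i in range(2):
  c,im=snap('wrist'); p,r,s=st(); print(held(c,im,p,r),totool((479.8,-252.8,190)))"
```

```text
clock: 29.2
position: [424.4, 346.1, 17.8]
ee_rot: [-0.682, 0.731, 0.0, 0.002]
contact_force: [0.4, -0.6, 0.5]
gripper_width: 85.3
grasp_force: 0.0
clock: 30.0
position: [424.1, 346.0, 18.1]
ee_rot: [-0.682, 0.731, 0.0, 0.001]
contact_force: [-1.6, -0.2, 6.2]
gripper_width: 57.5
grasp_force: 63.1
clock: 30.6
position: [425.0, 347.1, 221.7]
ee_rot: [-0.682, 0.731, 0.001, 0.005]
contact_force: [-0.6, 0.4, 0.2]
gripper_width: 57.7
grasp_force: 64.3
(array([322.4, 283.4]), np.int32(310), array([-1.8, -0.9, -1. ])) [593.7 -97.1  26.2]
(array([322.4, 283.5]), np.int32(302), array([-1. , -0.5, -1. ])) [592.7 -98.   26. ]
```

```bash
python3 jog.py '[47, -8, 0, 0, 0, 0, 94, -15, 0, 0, 0, 0, 141, -23, 0, 0, 0, 0, 188, -31, 0, 0, 0, 0, 235, -39, 0, 0, 0, 0, 282, -46, 0, 0, 0, 0, 329, -54, 0, 0, 0, 0, 376, -62, 0, 0, 0, 0, 423, -70, 0, 0, 0, 0, 470, -77, 0, 0, 0, 0]'; python3 jog.py '[45, -7, 5, 0, 0, 0, 90, -15, 15, 0, 0, 0, 122, -20, 26, 0, 0, 0, 122, -20, 26, 0, 0, 0, 122, -20, 26, 0, 0, 0, 122, -20, 26, 0, 0, 0]'; python3 over.py 1.3
```

```text
clock: 31.7
position: [466.8, -130.7, 214.8]
ee_rot: [-0.682, 0.731, 0.001, -0.001]
contact_force: [1.4, 0.8, -0.1]
gripper_width: 57.8
grasp_force: 64.3
clock: 32.3
position: [479.0, -251.3, 189.6]
ee_rot: [-0.682, 0.731, 0.001, -0.0]
contact_force: [0.1, -0.4, 0.5]
gripper_width: 57.4
grasp_force: 64.3
[322.4 283.4] [322.3 283.1] [322.4 283.2] [ 479.4 -251.   190.4] -93.87 tilt [ 0.0005 -0.    ] orange [[477.3, -288.1]]
shift to z=150 [ 0.5 -0.4 40.4]
```

```bash
python3 jog.py '[0.5, -0.4, 12, 0, 0, 0, 0.5, -0.4, 24, 0, 0, 0, 0.5, -0.4, 34, 0, 0, 0, 0.5, -0.4, 42, 0, 0, 0, 0.5, -0.4, 42, 0, 0, 0, 0.5, -0.4, 42, 0, 0, 0]'; python3 jog.py '[0, 0, 7, 0, 0, 0, 0, 0, 14, 0, 0, 0, 0, 0, 21, 0, 0, 0, 0, 0, 28, 0, 0, 0, 0, 0, 33, 0, 0, 0, 0, 0, 40, 0, 0, 0, 0, 0, 40, 0, 0, 0, 0, 0, 40, 0, 0, 0]'; python3 jog.py '[0, 0, 0, 0, 0, 0, 0, 0, 0, 0, 0, 0, 0, 0, 0, 0, 0, 0, 0, 0, 0, 0, 0, 0, 0, 0, 0, 0, 0, 0]' 85; python3 jog.py '[0, 0, -20, 0, 0, 0, 0, 0, -50, 0, 0, 0, 0, 0, -95, 0, 0, 0, 0, 0, -140, 0, 0, 0, 0, 0, -150, 0, 0, 0, 0, 0, -150, 0, 0, 0, 0, 0, -150, 0, 0, 0]'; python3 snapped.py
```

```text
clock: 33.05
position: [479.7, -252.5, 148.0]
ee_rot: [-0.682, 0.731, 0.0, -0.0]
contact_force: [-0.3, -0.4, 0.6]
gripper_width: 57.8
grasp_force: 64.5
clock: 33.85
position: [481.4, -253.2, 110.1]
ee_rot: [-0.683, 0.731, -0.002, 0.001]
contact_force: [-0.3, -0.6, 4.7]
gripper_width: 57.3
grasp_force: 65.7
clock: 34.35
position: [479.6, -252.4, 108.1]
ee_rot: [-0.682, 0.731, 0.0, -0.0]
contact_force: [0.6, -0.8, -0.3]
gripper_width: 85.0
grasp_force: 0.0
clock: 35.05
position: [478.9, -252.1, 256.9]
ee_rot: [-0.682, 0.731, 0.001, -0.0]
contact_force: [-0.6, -0.2, -1.3]
gripper_width: 84.7
grasp_force: 0.0
[ 478.7 -252.1  256.3]
orange [[477.4, -286.9], [482.8, -218.4]]
118 [([481.3, -253.6], [47.0, 47.3])]
137 [([480.8, -258.8], [43.6, 43.9])]
```

```bash
python3 jog.py '[-47, -2, 0, 0, 0, 0.14, -94, -4, 0, 0, 0, 0.28, -141, -6, 0, 0, 0, 0.42, -188, -8, 0, 0, 0, 0.56, -235, -10, 0, 0, 0, 0.7, -282, -12, 0, 0, 0, 0.85, -329, -14, 0, 0, 0, 1.0, -376, -16, 0, 0, 0, 1.15, -423, -18, 20, 0, 0, 1.3, -470, -19, 40, 0, 0, 1.45]'; python3 jog.py '[0, 0, 0, 0, 0, 0, 0, 0, 0, 0, 0, 0, 0, 0, 0, 0, 0, 0]'; python3 -c "
from h import *
p,r,s=st();print(p,yaw(r),totool((543.4,342.8,150)))"
```

```text
clock: 36.1
position: [529.1, 198.1, 224.1]
ee_rot: [-0.063, 0.998, -0.0, -0.001]
contact_force: [1.3, 0.5, -0.7]
gripper_width: 85.4
grasp_force: 0.0
clock: 36.4
position: [529.1, 195.4, 224.9]
ee_rot: [-0.066, 0.998, -0.001, -0.001]
contact_force: [0.7, -0.5, 0.9]
gripper_width: 85.1
grasp_force: 0.0
[529.12510321 195.42990655 224.85640104] -172.39073477902255 [-33.8 144.3  74.6]
```

```bash
python3 jog.py '[-9, 36, 18, 0, 0, 0, -18, 72, 36, 0, 0, 0, -26, 108, 54, 0, 0, 0, -33.8, 144.3, 74.6, 0, 0, 0, -33.8, 144.3, 74.6, 0, 0, 0, -33.8, 144.3, 74.6, 0, 0, 0, -33.8, 144.3, 74.6, 0, 0, 0]'; python3 near.py 543 343
```

```text
clock: 37.1
position: [544.4, 342.4, 152.1]
ee_rot: [-0.066, 0.998, 0.0, 0.0]
contact_force: [-0.0, 0.1, -0.4]
gripper_width: 84.8
grasp_force: 0.0
([543.4, 342.8], [47.3, 47.5])
[544.5 342.4 152.5] -172.5 best [543.4, 342.8] tool shift to z=15.5 [  1.2   0.4 137. ]
```

```bash
python3 jog.py '[1.8, 0.4, 45, 0, 0, 0, 1.8, 0.4, 90, 0, 0, 0, 1.8, 0.4, 115, 0, 0, 0, 1.8, 0.4, 130, 0, 0, 0, 1.8, 0.4, 136, 0, 0, 0, 1.8, 0.4, 136, 0, 0, 0, 1.8, 0.4, 136, 0, 0, 0]'
python3 jog.py '[0, 0, 0, 0, 0, 0, 0, 0, 0, 0, 0, 0, 0, 0, 0, 0, 0, 0, 0, 0, 0, 0, 0, 0, 0, 0, 0, 0, 0, 0, 0, 0, 0, 0, 0, 0, 0, 0, 0, 0, 0, 0, 0, 0, 0, 0, 0, 0]' 50
python3 jog.py '[0, 0, -40, 0, 0, 0, 0, 0, -85, 0, 0, 0, 0, 0, -130, 0, 0, 0, 0, 0, -175, 0, 0, 0, 0, 0, -215, 0, 0, 0, 0, 0, -215, 0, 0, 0]'; python3 -c "
from h import *
for i in range(2):
  c,im=snap('wrist'); p,r,s=st(); print(held(c,im,p,r),p,yaw(r),totool((479.8,-252.8,190)))"
```

```text
clock: 37.85
position: [543.1, 344.6, 17.0]
ee_rot: [-0.066, 0.998, 0.001, 0.001]
contact_force: [-0.6, 0.1, 0.5]
gripper_width: 84.6
grasp_force: 0.0
clock: 38.65
position: [542.9, 344.8, 17.1]
ee_rot: [-0.067, 0.998, 0.001, 0.001]
contact_force: [-0.7, 0.4, 5.8]
gripper_width: 57.7
grasp_force: 64.6
clock: 39.25
position: [544.6, 345.8, 238.3]
ee_rot: [-0.067, 0.998, 0.004, 0.006]
contact_force: [-1.3, -0.1, 0.8]
gripper_width: 57.6
grasp_force: 64.3
(array([322.6, 288.1]), np.int32(346), array([-4.6,  1.2, -1. ])) [542.99565174 344.96693508 234.38099175] -172.3857049185257 [ 142.1 -584.3   40.5]
(array([322.4, 288. ]), np.int32(339), array([-3.5,  1.2, -1. ])) [541.89943359 344.13407491 231.4643439 ] -172.41193447321183 [ 140.5 -583.6   39.9]
```

```bash
python3 jog.py '[11, -46, 0, 0, 0, -0.13, 22, -92, 0, 0, 0, -0.27, 33, -138, 0, 0, 0, -0.41, 44, -184, 0, 0, 0, -0.55, 55, -230, 0, 0, 0, -0.69, 67, -276, 0, 0, 0, -0.83, 78, -322, 0, 0, 0, -0.97, 89, -368, 0, 0, 0, -1.11, 100, -414, 0, 0, 0, -1.25, 111, -460, 0, 0, 0, -1.37]'; python3 jog.py '[0, 0, 0, 0, 0, 0, 0, 0, 0, 0, 0, 0, 0, 0, 0, 0, 0, 0]'; python3 -c "
from h import *
p,r,s=st();print(p,yaw(r),totool((479.8,-253.4,190)))"
```

```text
clock: 40.35
position: [492.4, -120.4, 228.5]
ee_rot: [-0.681, 0.733, 0.001, -0.001]
contact_force: [0.3, -0.4, 0.6]
gripper_width: 58.2
grasp_force: 64.2
clock: 40.65
position: [493.5, -118.3, 229.1]
ee_rot: [-0.679, 0.735, 0.001, -0.001]
contact_force: [0.3, 0.7, 0.7]
gripper_width: 57.9
grasp_force: 64.2
[ 493.4624826  -118.34098103  229.12682423] -94.54410688441413 [135.7   2.8  39.1]
```

```bash
python3 jog.py '[45, 1, 10, 0, 0, -0.01, 90, 2, 20, 0, 0, -0.01, 135.7, 2.8, 30, 0, 0, -0.01, 135.7, 2.8, 38, 0, 0, -0.01, 135.7, 2.8, 38, 0, 0, -0.01, 135.7, 2.8, 38, 0, 0, -0.01]'; python3 over.py -0.6
```

```text
clock: 41.25
position: [480.8, -252.6, 192.0]
ee_rot: [-0.683, 0.73, 0.0, -0.0]
contact_force: [-0.7, -0.8, -0.0]
gripper_width: 57.5
grasp_force: 64.3
[322.3 287.2] [322.3 287.2] [322.2 287.4] [ 481.1 -252.5  192.7] -93.82 tilt [ 0.0012 -0.0003] orange [[477.2, -288.0]]
shift to z=150 [ 0.9  1.3 42.7]
```

```bash
python3 jog.py '[0.7, 1.3, 12, 0, 0, 0, 0.7, 1.3, 24, 0, 0, 0, 0.7, 1.3, 34, 0, 0, 0, 0.7, 1.3, 44, 0, 0, 0, 0.7, 1.3, 44, 0, 0, 0, 0.7, 1.3, 44, 0, 0, 0]'; python3 jog.py '[0, 0, 7, 0, 0, 0, 0, 0, 14, 0, 0, 0, 0, 0, 21, 0, 0, 0, 0, 0, 28, 0, 0, 0, 0, 0, 33, 0, 0, 0, 0, 0, 37, 0, 0, 0, 0, 0, 37, 0, 0, 0, 0, 0, 37, 0, 0, 0]'
```

```text
clock: 42.0
position: [478.9, -254.6, 147.7]
ee_rot: [-0.682, 0.731, 0.0, -0.0]
contact_force: [0.3, 0.1, 0.3]
gripper_width: 57.9
grasp_force: 64.4
clock: 42.8
position: [480.6, -255.6, 113.1]
ee_rot: [-0.683, 0.731, -0.002, 0.001]
contact_force: [-0.0, 0.2, 5.6]
gripper_width: 57.7
grasp_force: 65.2
```

```bash
python3 jog.py '[0, 0, 2, 0, 0, 0, 0, 0, 3, 0, 0, 0, 0, 0, 3, 0, 0, 0]'; python3 jog.py '[0, 0, 0, 0, 0, 0, 0, 0, 0, 0, 0, 0, 0, 0, 0, 0, 0, 0, 0, 0, 0, 0, 0, 0, 0, 0, 0, 0, 0, 0]' 85; python3 jog.py '[0, 0, -20, 0, 0, 0, 0, 0, -50, 0, 0, 0, 0, 0, -95, 0, 0, 0, 0, 0, -140, 0, 0, 0, 0, 0, -150, 0, 0, 0, 0, 0, -150, 0, 0, 0, 0, 0, -150, 0, 0, 0]'; python3 snapped.py; python3 -c "
from h import *
snap('side','d5');snap('wrist','m6')"
```

```text
clock: 43.1
position: [480.6, -255.5, 110.3]
ee_rot: [-0.683, 0.731, -0.002, 0.001]
contact_force: [0.2, -1.0, 7.3]
gripper_width: 57.4
grasp_force: 65.2
clock: 43.6
position: [478.9, -254.5, 107.9]
ee_rot: [-0.682, 0.731, 0.0, -0.0]
contact_force: [0.2, -0.4, -0.4]
gripper_width: 85.0
grasp_force: 0.0
clock: 44.3
position: [478.2, -254.1, 256.7]
ee_rot: [-0.682, 0.731, 0.001, -0.0]
contact_force: [-0.2, 1.0, -0.3]
gripper_width: 85.0
grasp_force: 0.0
[ 478.  -254.1  256.1]
orange [[477.6, -287.1], [482.8, -218.3]]
118 [([480.6, -254.3], [46.7, 47.6])]
137 [([480.1, -259.6], [43.4, 44.2])]
```

View pics/d5.png

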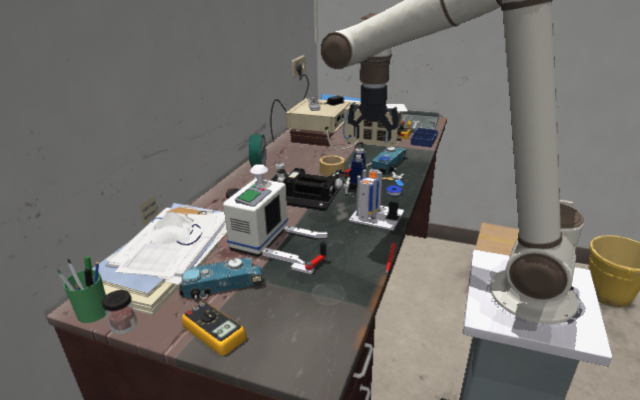

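All five are in the magazine and the desk in front is clear. The multimeter, detector and spool stand as before. Next is the latch.

```bash
python3 jog.py '[-45, -5, 0, 0, 0, 0, -90, -10, 0, 0, 0, 0, -135, -15, 10, 0, 0, 0, -180, -20, 30, 0, 0, 0, -225, -26, 60, 0, 0, 0, -270, -30, 80, 0, 0, 0, -288, -32.5, 92, 0, 0, 0, -288, -32.5, 92, 0, 0, 0, -288, -32.5, 92, 0, 0, 0]'; python3 -c "
from h import *
c,im=snap('wrist','l1');p,r,s=st();print(p);np.savez('cl.npz',**c)
i=im[130:330,180:460];cv2.imwrite('pics/l1c.png',cv2.resize(i,None,fx=2.5,fy=2.5,interpolation=2));print(proj(c,[(529.8,30.9,57),(549.5,89.3,24)]))"
```

```text
clock: 45.35
position: [530.8, 30.6, 164.9]
ee_rot: [-0.683, 0.731, 0.0, -0.001]
contact_force: [0.9, -0.5, 0.5]
gripper_width: 84.6
grasp_force: 0.0
[531.12902772  30.12014367 165.709014  ]
[[323.37128046 203.33455355]
 [304.17572267 259.98391673]]
```

View pics/l1c.png

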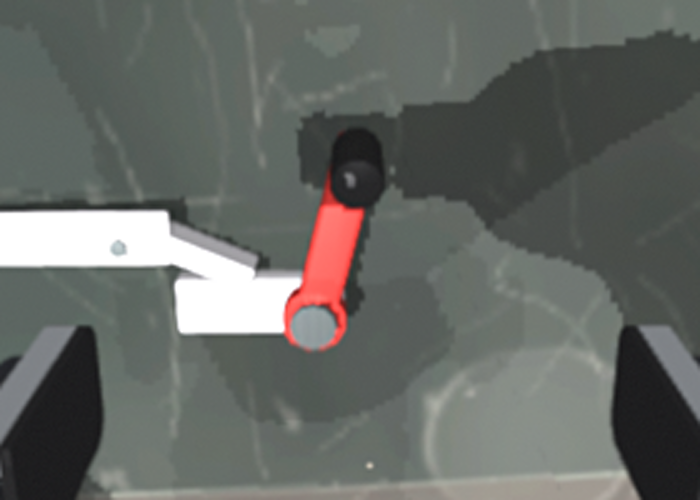

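The knob top is at crop (357,183), i.e. image (322.8,203.2), within 1 px of the prediction from the earlier view. The pivot agrees too. I descend, grip the knob and swing it open.

```bash
python3 jog.py '[-0.5, 0.5, 45, 0, 0, 0, -0.5, 0.5, 85, 0, 0, 0, -0.5, 0.5, 108, 0, 0, 0, -0.5, 0.5, 118, 0, 0, 0, -0.5, 0.5, 118, 0, 0, 0, -0.5, 0.5, 118, 0, 0, 0]'; python3 jog.py '[0, 0, 0, 0, 0, 0, 0, 0, 0, 0, 0, 0, 0, 0, 0, 0, 0, 0, 0, 0, 0, 0, 0, 0, 0, 0, 0, 0, 0, 0, 0, 0, 0, 0, 0, 0, 0, 0, 0, 0, 0, 0, 0, 0, 0, 0, 0, 0, 0, 0, 0, 0, 0, 0, 0, 0, 0, 0, 0, 0]' 10; python3 -c "
from h import *
p,r,s=st(); print(p)
a0=np.radians(-108);pv=np.array([549.2,89.4])
for k in range(0,10):
    a=a0-np.radians(76)*k/9; w=pv+60*np.array([np.cos(a),np.sin(a)]); w0=pv+60*np.array([np.cos(a0),np.sin(a0)])
    print(w.round(1),r.inv().apply(np.r_[w-w0,0]).round(1))"
```

```text
clock: 46.0
position: [532.0, 30.8, 49.5]
ee_rot: [-0.682, 0.731, -0.001, 0.001]
contact_force: [0.5, 0.6, 0.2]
gripper_width: 85.1
grasp_force: 0.0
clock: 47.0
position: [531.0, 31.1, 48.5]
ee_rot: [-0.682, 0.731, -0.0, 0.0]
contact_force: [-2.4, 0.8, 5.7]
gripper_width: 14.1
grasp_force: 58.5
[530.98834578  31.08723827  48.51052863]
[530.7  32.3] [0. 0. 0.]
[522.5  35.7] [-2.8  8.4 -0. ]
[514.9  40.2] [-6.7 16.3 -0. ]
[508.   45.8] [-11.8  23.5  -0. ]
[502.1  52.3] [-17.9  29.9  -0. ]
[497.1  59.6] [-24.9  35.3  -0. ]
[493.3  67.6] [-32.6  39.7  -0. ]
[490.7  76. ] [-40.8  42.9  -0. ]
[489.4  84.8] [-49.4  44.8  -0. ]
[489.3  93.6] [-58.3  45.4  -0. ]
```

```bash
python3 jog.py '[-3, 8, 0, 0, 0, 0, -7, 16, 0, 0, 0, 0, -12, 23.5, 0, 0, 0, 0, -18, 30, 0, 0, 0, 0, -25, 35, 0, 0, 0, 0, -32.5, 39.7, 0, 0, 0, 0, -41, 43, 0, 0, 0, 0, -49.5, 45, 0, 0, 0, 0, -58.5, 45.4, 0, 0, 0, 0, -60, 45.4, 0, 0, 0, 0]'; python3 jog.py '[0, 0, 0, 0, 0, 0, 0, 0, 0, 0, 0, 0, 0, 0, 0, 0, 0, 0, 0, 0, 0, 0, 0, 0, 0, 0, 0, 0, 0, 0]' 85;  python3 jog.py '[0, 0, -40, 0, 0, 0, 0, 0, -85, 0, 0, 0, 0, 0, -120, 0, 0, 0, 0, 0, -120, 0, 0, 0, 0, 0, -120, 0, 0, 0]'
python3 - <<'E'
from h import *
c,im=snap('wrist','l2')
for k in seg(im,(0,150,80),(6,255,255),60)+seg(im,(174,150,80),(179,255,255),60):
    w=onz(c,k,22)[:,:2]
    if abs(w.mean(0)-[520,85]).max()<70:
        _,_,v=np.linalg.svd(w-w.mean(0)); print(len(k),w.mean(0).round(1),np.degrees(np.arctan2(v[0][1],v[0][0])).round(1),w.min(0).round(0),w.max(0).round(0))
E
```

```text
clock: 48.0
position: [489.4, 94.0, 48.4]
ee_rot: [-0.682, 0.731, -0.0, -0.001]
contact_force: [4.2, -8.4, 5.6]
gripper_width: 14.1
grasp_force: 60.5
clock: 48.5
position: [489.3, 93.9, 47.9]
ee_rot: [-0.682, 0.731, 0.0, -0.0]
contact_force: [0.4, -0.4, -0.1]
gripper_width: 84.1
grasp_force: 0.0
clock: 49.0
position: [489.6, 94.1, 168.8]
ee_rot: [-0.682, 0.731, 0.0, 0.001]
contact_force: [-0.8, -0.4, -0.6]
gripper_width: 85.2
grasp_force: 0.0
777 [519.2  87.1] 4.1 [491.  77.] [555.  99.]
```

The latch is open. Now I move over the handle with a quarter turn.

```bash
python3 jog.py '[35, 7, -20, 0, 0, 0.15, 70, 14, -40, 0, 0, 0.3, 105, 21, -60, 0, 0, 0.45, 140, 28, -60, 0, 0, 0.6, 175, 35, -60, 0, 0, 0.75, 210, 43, -60, 0, 0, 0.9, 245, 50, -60, 0, 0, 1.05, 280, 57, -60, 0, 0, 1.2, 315, 65, -60, 0, 0, 1.35, 347, 71.6, -60, 0, 0, 1.5]'; python3 jog.py '[0, 0, 0, 0, 0, 0.07, 0, 0, 0, 0, 0, 0.07, 0, 0, 0, 0, 0, 0.07]'; python3 - <<'E'
from h import *
c,im=snap('wrist','k1');p,r,s=st();print(p,yaw(r),s["joints"].round(2))
print("orange",[onz(c,[k.mean(0)],124)[0].round(1)[:2].tolist() for k in seg(im,(5,150,80),(16,255,255),60)])
for z in(118,): print(z,[t[:2] for t in top(c,im,z) if abs(t[0][1]+252)<50 and abs(t[0][0]-480)<50])
E
```

```text
clock: 50.05
position: [392.7, -248.3, 226.3]
ee_rot: [0.003, 1.0, 0.001, -0.002]
contact_force: [1.3, -0.0, 0.2]
gripper_width: 84.8
grasp_force: 0.0
clock: 50.35
position: [393.8, -246.9, 226.9]
ee_rot: [0.033, 0.999, 0.0, -0.001]
contact_force: [-0.5, 0.3, 0.3]
gripper_width: 85.1
grasp_force: 0.0
[ 394.04766962 -246.73055668  227.2232179 ] 176.19056346008958 [-0.21  0.13 -0.4  -0.   -1.04 -1.43]
orange [[480.2, -285.3], [485.4, -220.4]]
118 [([480.6, -254.2], [47.3, 47.6])]
```

View pics/k1.png

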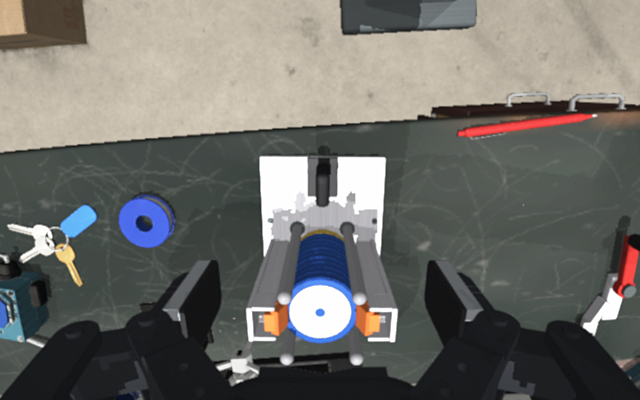

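The magazine is full, with the fin at (322,183) aligned with the tool and the latch open at right (628,260). I descend and grip the fin.

```bash
python3 jog.py '[0, 0, 45, 0, 0, 0, 0, 0, 90, 0, 0, 0, 0, 0, 130, 0, 0, 0, 0, 0, 160, 0, 0, 0, 0, 0, 175, 0, 0, 0, 0, 0, 182, 0, 0, 0, 0, 0, 182, 0, 0, 0, 0, 0, 182, 0, 0, 0]'; python3 jog.py '[0, 0, 0, 0, 0, 0, 0, 0, 0, 0, 0, 0, 0, 0, 0, 0, 0, 0, 0, 0, 0, 0, 0, 0, 0, 0, 0, 0, 0, 0, 0, 0, 0, 0, 0, 0, 0, 0, 0, 0, 0, 0, 0, 0, 0, 0, 0, 0, 0, 0, 0, 0, 0, 0, 0, 0, 0, 0, 0, 0]' 5; python3 -c "
from h import *
p,r,s=st();print(p,yaw(r),s['contact_force'])
u=np.array([.9986,-.0523,0]);v=np.array([.0523,.9986,0]);print('per u',r.inv().apply(u).round(3),'per v',r.inv().apply(v).round(3))
q=p-[652.5,-8.8,0];print('grip in sampler',q@u,q@v)"
```

```text
clock: 51.2
position: [395.1, -247.1, 46.8]
ee_rot: [0.034, 0.999, -0.0, 0.001]
contact_force: [-0.1, 0.6, 0.1]
gripper_width: 84.9
grasp_force: 0.0
clock: 52.2
position: [394.5, -247.3, 46.5]
ee_rot: [0.034, 0.999, -0.0, 0.0]
contact_force: [-1.1, 0.4, 5.8]
gripper_width: 11.3
grasp_force: 59.4
[ 394.4567354  -247.25072863   46.46544584] 176.0783871463524 [-1.09155742  0.37743201  5.80926317]
per u [-1.     0.016  0.   ] per v [ 0.016  1.    -0.   ]
grip in sampler -245.2110309223743 -251.61256034520903
```

```bash
python3 jog.py '[0, 15, 0, 0, 0, 0, 1, 40, 0, 0, 0, 0, 1, 70, 0, 0, 0, 0, 2, 100, 0, 0, 0, 0, 2, 130, 0, 0, 0, 0, 3, 160, 0, 0, 0, 0, 3, 190, 0, 0, 0, 0, 4, 220, 0, 0, 0, -0.008, 4, 242, 0, 0, 0, -0.016, 4, 251.6, 0, 0, 0, -0.016]'; python3 jog.py '[0, 0, 0, 0, 0, 0, 0, 0, 0, 0, 0, 0]'; python3 - <<'E'
from h import *
c,im=snap('wrist','k2');p,r,s=st();print(p,yaw(r),s['gripper_width'])
u=np.array([.9986,-.0523,0]);v=np.array([.0523,.9986,0])
q=p-[652.5,-8.8,0];print('grip in sampler',q@u,q@v)
o=[onz(c,[k.mean(0)],124)[0] for k in seg(im,(5,150,80),(16,255,255),60)]
for w in o+[np.r_[t[0],118] for t in top(c,im,118)]: q=w-[652.5,-8.8,0];print(w.round(1),(q@u).round(1),(q@v).round(1))
E
```

```text
clock: 53.2
position: [407.6, 5.1, 46.4]
ee_rot: [0.025, 1.0, -0.0, -0.0]
contact_force: [-0.4, -5.8, 7.6]
gripper_width: 11.1
grasp_force: 60.2
clock: 53.4
position: [408.1, 5.0, 46.4]
ee_rot: [0.025, 1.0, 0.0, 0.001]
contact_force: [-1.4, 4.1, 4.4]
gripper_width: 11.1
grasp_force: 59.7
[408.21270967   4.87894563  46.45457903] 177.11127358977544 10.872090708043613
grip in sampler -244.66069697816695 0.8835698264811191
```

```bash
python3 jog.py '[0, -0.9, 0, 0, 0, 0, -15, -0.9, 0, 0, 0, 0, -30, -0.9, 0, 0, 0, 0, -45, -0.9, 0, 0, 0, 0, -60, -0.9, 0, 0, 0, 0, -75, -0.9, 0, 0, 0, 0, -90, -0.9, 0, 0, 0, 0, -90, -0.9, 0, 0, 0, 0]'; python3 -c "
from h import *
p,r,s=st();u=np.array([.9986,-.0523,0]);v=np.array([.0523,.9986,0])
q=p-[652.5,-8.8,0];print('grip in sampler',q@u,q@v,s['wrist_torque'],yaw(r))"
```

```text
clock: 54.25
position: [499.1, -2.2, 46.5]
ee_rot: [0.027, 1.0, -0.0, 0.001]
contact_force: [3.5, -3.1, 3.3]
gripper_width: 11.6
grasp_force: 59.4
grip in sampler -153.5375978553516 -1.4310301333127668 [-0.81478926 -0.73418314 -0.08887578] 176.93842549396044
```

```bash
python3 jog.py '[-10, 0.8, 0, 0, 0, 0, -22, 1, 0, 0, 0, 0, -34, 1, 0, 0, 0, 0, -46, 1, 0, 0, 0, 0, -56, 1, 0, 0, 0, 0, -60, 1, 0, 0, 0, 0, -60, 1, 0, 0, 0, 0]'; python3 -c "
from h import *
p,r,s=st();u=np.array([.9986,-.0523,0]);v=np.array([.0523,.9986,0])
q=p-[652.5,-8.8,0];print('grip in sampler',q@u,q@v,yaw(r))"
```

```text
clock: 54.95
position: [556.0, -4.5, 46.5]
ee_rot: [0.027, 1.0, -0.0, -0.001]
contact_force: [-4.0, -1.2, 9.6]
gripper_width: 11.3
grasp_force: 60.4
grip in sampler -96.59172765644036 -0.7626859687185873 176.94246729198557
```

```bash
python3 jog.py '[-2, 0, 0, 0, 0, 0, -4, 0, 0, 0, 0, 0, -6, 0, 0, 0, 0, 0, -6, 0, 0, 0, 0, 0]'; python3 jog.py '[-2, 0, 0, 0, 0, 0, -4, 0, 0, 0, 0, 0, -4, 0, 0, 0, 0, 0]'
```

```text
clock: 55.35
position: [561.0, -4.8, 46.5]
ee_rot: [0.027, 1.0, -0.001, -0.002]
contact_force: [-7.0, 0.1, 10.9]
gripper_width: 11.0
grasp_force: 60.6
clock: 55.65
position: [565.0, -5.1, 46.5]
ee_rot: [0.027, 1.0, -0.001, -0.002]
contact_force: [-6.0, 0.5, 9.9]
gripper_width: 10.8
grasp_force: 60.5
```

```bash
python3 jog.py '[-1, 0, 0, 0, 0, 0, -2, 0, 0, 0, 0, 0, -2, 0, 0, 0, 0, 0]'; python3 jog.py '[-1, 0, 0, 0, 0, 0, -2, 0, 0, 0, 0, 0, -2, 0, 0, 0, 0, 0]';  python3 jog.py '[-1, 0, 0, 0, 0, 0, -2, 0, 0, 0, 0, 0, -2, 0, 0, 0, 0, 0]'
```

```text
clock: 55.95
position: [566.7, -5.1, 46.5]
ee_rot: [0.027, 1.0, -0.001, -0.002]
contact_force: [-6.9, 1.1, 11.1]
gripper_width: 11.1
grasp_force: 60.7
clock: 56.25
position: [568.7, -5.2, 46.5]
ee_rot: [0.027, 1.0, -0.001, -0.002]
contact_force: [-6.5, -0.2, 10.7]
gripper_width: 11.1
grasp_force: 60.7
clock: 56.55
position: [570.7, -5.3, 46.5]
ee_rot: [0.027, 1.0, -0.001, -0.002]
contact_force: [-6.1, 0.1, 10.6]
gripper_width: 11.2
grasp_force: 60.7
```

```bash
python3 jog.py '[-1, 0, 0, 0, 0, 0, -2, 0, 0, 0, 0, 0, -2, 0, 0, 0, 0, 0]'; python3 jog.py '[-1, 0, 0, 0, 0, 0, -2, 0, 0, 0, 0, 0, -2, 0, 0, 0, 0, 0]';  python3 jog.py '[-1, 0, 0, 0, 0, 0, -2, 0, 0, 0, 0, 0, -2, 0, 0, 0, 0, 0]'
```

```text
clock: 56.85
position: [572.7, -5.4, 46.5]
ee_rot: [0.027, 1.0, -0.001, -0.002]
contact_force: [-6.3, 0.4, 11.3]
gripper_width: 11.0
grasp_force: 60.7
clock: 57.15
position: [574.7, -5.5, 46.5]
ee_rot: [0.027, 1.0, -0.0, -0.002]
contact_force: [-6.7, -0.2, 10.2]
gripper_width: 11.1
grasp_force: 60.7
clock: 57.45
position: [576.7, -5.6, 46.5]
ee_rot: [0.027, 1.0, -0.0, -0.002]
contact_force: [-7.4, 0.4, 11.0]
gripper_width: 11.1
grasp_force: 60.7
```

```bash
python3 - <<'E'
from h import *
c,im=snap('side','d6')
u=np.array([.9986,-.0523,0]);v=np.array([.0523,.9986,0])
for i in(cv2.imread('pics/d5.png'),im):
  for k in seg(i,(5,150,80),(16,255,255),8)+seg(i,(105,130,50),(124,255,255),60):
    w=onz(c,[k.mean(0)],124)[0]
    q=w-[652.5,-8.8,0]; print(len(k),k.mean(0).round(0),k.min(0),k.max(0),w.round(0),(q@u).round(0),(q@v).round(0))
  print()
i=cv2.resize(im[150:290,200:400],None,fx=4,fy=4,interpolation=2);cv2.imwrite('pics/d6c.png',i)
E
```

```text
32 [373. 174.] [370 172] [375 177] [ 479. -294.  124.] -159.0 -294.0
274 [423. 138.] [412 129] [434 145] [ 379. -681.  124.] -238.0 -686.0
138 [395. 187.] [386 180] [403 192] [ 393. -230.  124.] -248.0 -235.0
67 [370. 198.] [369 185] [372 210] [ 445. -136.  124.] -201.0 -138.0

40 [288. 200.] [284 197] [291 203] [663. -49. 124.] 12.0 -39.0
282 [423. 137.] [412 130] [434 145] [ 380. -685.  124.] -237.0 -690.0
139 [396. 187.] [386 180] [403 192] [ 392. -230.  124.] -248.0 -235.0
119 [291. 222.] [289 206] [293 237] [604.  61. 124.] -52.0 67.0
99 [283. 227.] [281 213] [285 240] [615.  87. 124.] -43.0 94.0
```

View pics/d6c.png

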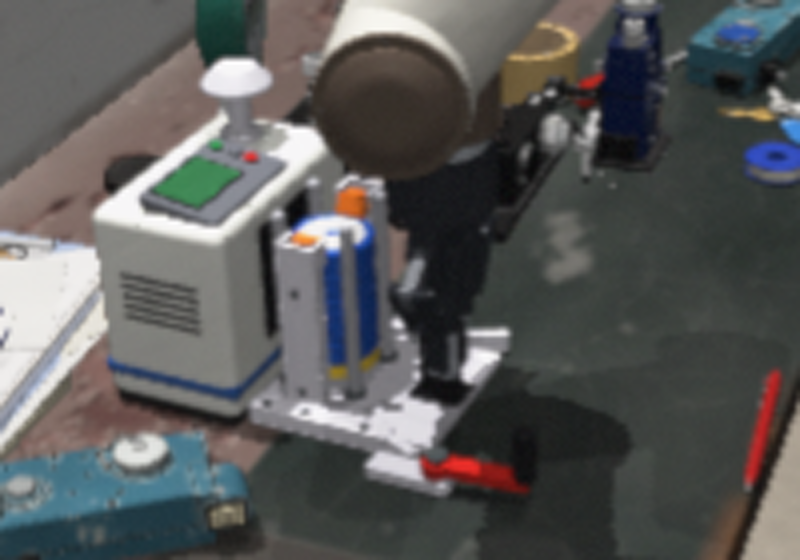

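The side view shows the loaded magazine right up against the housing, with the latch open. I'll release and measure from above whether it is fully home.

```bash
python3 jog.py '[0, 0, 0, 0, 0, 0, 0, 0, 0, 0, 0, 0, 0, 0, 0, 0, 0, 0, 0, 0, 0, 0, 0, 0, 0, 0, 0, 0, 0, 0]' 85; python3 jog.py '[0, 0, -40, 0, 0, 0, 0, 0, -85, 0, 0, 0, 20, 0, -130, 0, 0, 0, 40, 0, -170, 0, 0, 0, 80, 0, -210, 0, 0, 0, 110, 0, -210, 0, 0, 0, 110, 0, -210, 0, 0, 0, 110, 0, -210, 0, 0, 0]'; python3 - <<'E'
from h import *
for n in range(2):
    c,im=snap('wrist','k3');p,r,s=st();print(p.round(1),yaw(r).round(2))
    print("disc",[t[:2] for t in top(c,im,118)])
    print("orange",[(len(k),onz(c,[k.mean(0)],124)[0].round(1)[:2].tolist()) for k in seg(im,(5,150,80),(16,255,255),60)])
np.savez('ck3.npz',**c)
for k in seg(im,(0,150,60),(6,255,255),60)+seg(im,(174,150,60),(179,255,255),60): w=onz(c,k,22)[:,:2]; print("red",len(k),k.mean(0).round(0),w.min(0).round(1),w.max(0).round(1))
print("pivot px",proj(c,[(549.2,89.4,24)]),"grey patch",im[tuple(proj(c,[(549.2,89.4,24)])[0].round().astype(int)[::-1])])
E
```

```text
clock: 58.0
position: [579.2, -4.8, 45.8]
ee_rot: [0.026, 1.0, -0.0, -0.0]
contact_force: [-0.4, -0.7, -0.1]
gripper_width: 81.9
grasp_force: 0.0
clock: 58.8
position: [469.1, 1.0, 256.7]
ee_rot: [0.026, 1.0, 0.0, 0.001]
contact_force: [0.4, 0.4, -0.9]
gripper_width: 85.2
grasp_force: 0.0
[469.6   1.  256.2] 177.01
disc [([641.5, -8.8], [4.3, 19.1])]
orange []
[469.9   1.1 255.8] 177.0
disc [([641.4, -8.7], [4.0, 19.2])]
orange []
red 1154 [271.  59.] [ 355.5 -106.5] [370.9  25.2]
red 370 [404. 210.] [492.3  78.2] [550.   99.2]
pivot px [[406.55776032 234.53644642]] grey patch [192 190 179]
```

```bash
python3 jog.py '[-40, 0, -10, 0, 0, 0, -80, 0, -20, 0, 0, 0, -100, 0, -20, 0, 0, 0, -100, 0, -20, 0, 0, 0, -100, 0, -20, 0, 0, 0]'; python3 - <<'E'
from h import *
c,im=snap('wrist','k4');p,r,s=st();print(p.round(1),yaw(r).round(2))
u=np.array([.9986,-.0523]);v=np.array([.0523,.9986])
f=lambda w:((np.array(w)[:2]-[652.5,-8.8])@np.c_[u,v]).round(1)
for t in top(c,im,118): print("disc",t[:2],f(t[0]))
for k in seg(im,(5,150,80),(16,255,255),60): w=onz(c,[k.mean(0)],124)[0]; print("orange",len(k),w.round(1),f(w))
np.savez('ck4.npz',**c)
for k in seg(im,(0,150,60),(6,255,255),60)+seg(im,(174,150,60),(179,255,255),60): w=onz(c,k,22)[:,:2]; print("red",len(k),k.mean(0).round(0),w.min(0).round(1),w.max(0).round(1))
# grey values along the axis line on sled front/housing base: profile of z=15 lips & z=8 sled along y=+50,-50 and x
g=hsv(im)
for y,z in((59,15),(-59,15),(45,8),(-45,8),(25,8),(-25,8)):
    X=np.arange(-120,50,4); W=np.array([652.5,-8.8])+np.outer(X,u)+y*v; q=proj(c,np.c_[W,np.full(len(X),z)]).round().astype(int)
    print(y,z,[(int(x),int(g[b,a,2])) for x,(a,b) in zip(X,q) if 0<=b<400])
E
```

```text
clock: 59.4
position: [569.6, -4.5, 274.1]
ee_rot: [0.027, 1.0, -0.0, -0.002]
contact_force: [-0.3, -0.3, -0.6]
gripper_width: 85.2
grasp_force: 0.0
[569.   -4.4 274.7] 176.97
disc ([663.0, -11.1], [47.0, 47.4]) [10.6 -1.7]
orange 400 [663.3 -43.9 124. ] [ 12.6 -34.4]
orange 305 [666.   22.3 124. ] [11.9 31.8]
red 753 [407. 115.] [493.6  77.5] [558.  99.]
59 15 [(-120, 68), (-116, 68), (-112, 68), (-108, 68), (-104, 69), (-100, 69), (-96, 70), (-92, 128), (-88, 253), (-84, 251), (-80, 245), (-76, 250), (-72, 251), (-68, 251), (-64, 158), (-60, 230), (-56, 247), (-52, 247), (-48, 248), (-44, 247), (-40, 247), (-36, 248), (-32, 245), (-28, 248), (-24, 247), (-20, 249), (-16, 250), (-12, 185), (-8, 251), (-4, 248), (0, 247), (4, 247), (8, 250), (12, 117), (16, 96), (20, 94), (24, 93), (28, 90), (32, 90), (36, 95), (40, 95), (44, 96), (48, 95)]
-59 15 [(-120, 67), (-116, 66), (-112, 69), (-108, 67), (-104, 66), (-100, 65), (-96, 67), (-92, 156), (-88, 253), (-84, 249), (-80, 249), (-76, 251), (-72, 251), (-68, 252), (-64, 192), (-60, 249), (-56, 247), (-52, 247), (-48, 249), (-44, 248), 
[... 1500 characters left out ...]
, 155), (-28, 156), (-24, 130), (-20, 60), (-16, 74), (-12, 75), (-8, 75), (-4, 75), (0, 75), (4, 72), (8, 71), (12, 72), (16, 71), (20, 71), (24, 74), (28, 71), (32, 69), (36, 74), (40, 74), (44, 77), (48, 156)]
-25 8 [(-120, 66), (-116, 69), (-112, 65), (-108, 63), (-104, 70), (-100, 63), (-96, 63), (-92, 67), (-88, 249), (-84, 246), (-80, 247), (-76, 247), (-72, 247), (-68, 247), (-64, 247), (-60, 247), (-56, 247), (-52, 149), (-48, 153), (-44, 156), (-40, 156), (-36, 157), (-32, 158), (-28, 156), (-24, 132), (-20, 57), (-16, 72), (-12, 71), (-8, 70), (-4, 68), (0, 69), (4, 66), (8, 65), (12, 68), (16, 68), (20, 73), (24, 74), (28, 74), (32, 67), (36, 67), (40, 121), (44, 205), (48, 220)]
```

```bash
python3 - <<'E'
from h import *
u=np.array([.9986,-.0523]);v=np.array([.0523,.9986])
f=lambda w:((np.array(w)[...,:2]-[652.5,-8.8])@np.c_[u,v]).round(1)
c2=dict(np.load('c2.npz'));c4=dict(np.load('ck4.npz'))
g=lambda p:(np.array(p,float)+.5)/4.5+[239.5,214.5]
print("w2 holes",f(onz(c2,[g(p) for p in[(150,265),(150,385),(148,463),(572,286),(558,404),(550,482)]],15)).tolist())
print("w2 bracket corners",f(onz(c2,[g(p) for p in[(618,232),(684,236),(110,120)]],[15])).tolist())
for nm,c in(("w2",c2),("k4",c4)):
    im=cv2.imread(f'pics/{nm}.png'); X=np.arange(-100,60,.5); Y=np.arange(-100,110,.5)
    W=np.array([652.5,-8.8])+X[:,None,None]*u+Y[None,:,None]*v
    q=proj(c,np.concatenate([W,np.full(W.shape[:2]+(1,),15.)],2).reshape(-1,3)).astype(np.float32).reshape(len(X),len(Y),2)
    t=cv2.remap(cv2.cvtColor(im,cv2.COLOR_BGR2GRAY),q[...,0],q[...,1],cv2.INTER_LINEAR); cv2.imwrite(f'pics/top_{nm}.png',t)
    for y in(61,63,65,67,70,-61,-64,-66,-68,-70,50,53,-53):
        col=t[:,int((y+100)/.5)].astype(int); d=np.diff(col); e=[(float(X[i]),int(col[min(i+4,len(col)-1)]-col[max(i-4,0)])) for i in range(4,len(d)-4) if abs(col[i+3]-col[i-3])>45 and abs(col[i+3]-col[i-3])==max(abs(col[j+3]-col[j-3]) for j in range(max(3,i-6),min(len(col)-3,i+7)))]
        print(nm,y,e)
E
```

```text
w2 holes [[-44.0, -68.7], [0.7, -68.4], [31.3, -68.9], [-43.4, 67.5], [1.0, 66.9], [31.8, 67.0]]
w2 bracket corners [[-63.5, 80.4], [-63.0, 101.7], [-94.0, -81.6]]
w2 61 [(-62.5, 190), (43.0, -81), (52.0, -56), (52.5, -57)]
w2 63 [(-62.5, 147), (43.0, -99), (52.5, -60)]
w2 65 [(-63.0, 78), (-45.5, -59), (-42.0, 53), (-1.0, -89), (3.5, 85), (4.0, 90), (29.0, -117), (34.5, 116), (43.0, -118), (52.0, -58), (52.5, -62)]
w2 67 [(-69.5, 98), (-46.5, -112), (-40.5, 109), (-1.5, -132), (4.0, 116), (29.0, -153), (34.5, 162), (43.5, -127), (52.0, -59)]
w2 70 [(-76.0, 88), (-45.5, -60), (-41.0, 62), (-1.5, -66), (3.5, 57), (4.0, 55), (30.0, -90), (34.5, 91), (43.5, -125), (52.0, -60)]
w2 -61 [(-63.0, 207), (42.5, -87), (51.5, -61)]
w2 -64 [(-62.5, 137), (42.5, -88), (51.5, -55)]
w2 -66 [(-67.0, 92), (-66.5, 94), (-66.0, 92), (-46.5, -69), (-42.0, 66), (-1.5, -57), (28.5, -84), (33.5, 71), (42.5, -101)]
w2 -68 [(-70.5, 80), (-46.5, -104), (-41.5, 113), (-2.0, -112), (-1.5, -110), (3.5, 113), (28.0, -146), (28.5, -149), (34.0, 134), (42.5, -111)]
w2 -70 [(-76.0, 94), (-75.5, 95), (-46.5, -93), (-
[... 578 characters left out ...]
-91)]
k4 -61 [(-91.0, 100), (-61.5, 140), (9.5, -98)]
k4 -64 [(-62.0, 147), (10.5, -99)]
k4 -66 [(-65.5, 103), (-46.5, -85), (-42.0, 87), (-2.0, -94), (3.0, 89), (10.0, -85), (28.0, -73)]
k4 -68 [(-70.5, 101), (-70.0, 105), (-69.5, 103), (-47.5, -113), (-41.0, 115), (-2.5, -135), (3.5, 127), (10.5, -90), (27.5, -102), (33.5, 64)]
k4 -70 [(-75.0, 101), (-74.5, 104), (-74.0, 103), (-73.5, 99), (-47.0, -116), (-41.5, 113), (-2.5, -134), (3.5, 125), (10.0, -87), (10.5, -92), (28.0, -93), (33.5, 94), (34.0, 97), (41.0, -56)]
k4 50 [(-91.5, 186), (-37.5, -94)]
k4 53 [(-91.5, 190), (-37.5, -99), (-29.0, -99), (-23.5, 95)]
k4 -53 [(-92.0, 206), (-29.0, -136), (-24.0, 132), (-15.5, 55), (-5.0, -123)]
```

```bash
python3 - <<'E'
from h import *
u=np.array([.9986,-.0523]);v=np.array([.0523,.9986])
f=lambda w:((np.array(w)[...,:2]-[652.5,-8.8])@np.c_[u,v]).round(1)
c=cal('side'); 
for z in(0,8,15): print(z,f(onz(c,[(260.8,253)],z)))
print("top front-left",f(onz(c,[(255.5,208.8)],152)), "pred px of (42,88,z=0/15/152)",[proj(c,[np.r_[np.array([652.5,-8.8])+42*u+88*v,z]]).round(1).tolist()[0] for z in(0,15,152)],[proj(c,[np.r_[np.array([652.5,-8.8])+52*u+88*v,z]]).round(1).tolist()[0] for z in(0,15,152)])
# pivot in side view for bias: boss crop (437,457)
print("pivot", f(onz(c,[(200+437/4,150+457/4)],24)))
E
```

```text
0 [[50.6 64.1]]
8 [[44.2 74. ]]
15 [[38.6 82.7]]
top front-left [[42.8 81.8]] pred px of (42,88,z=0/15/152) [[259.2, 258.3], [258.7, 253.7], [254.5, 209.9]] [[256.0, 257.5], [255.6, 253.0], [251.2, 209.2]]
pivot [[-111.4   91.4]]
```

```bash
python3 jog.py '[-7.7, 0, 45, 0, 0, 0, -7.7, 0, 90, 0, 0, 0, -7.7, 0, 135, 0, 0, 0, -7.7, 0, 180, 0, 0, 0, -7.7, 0, 210, 0, 0, 0, -7.7, 0, 225, 0, 0, 0, -7.7, 0, 227, 0, 0, 0, -7.7, 0, 227, 0, 0, 0]'; python3 jog.py '[0, 0, 0, 0, 0, 0, 0, 0, 0, 0, 0, 0, 0, 0, 0, 0, 0, 0, 0, 0, 0, 0, 0, 0, 0, 0, 0, 0, 0, 0, 0, 0, 0, 0, 0, 0, 0, 0, 0, 0, 0, 0, 0, 0, 0, 0, 0, 0, 0, 0, 0, 0, 0, 0, 0, 0, 0, 0, 0, 0]' 5; python3 jog.py '[-2, 0, 0, 0, 0, 0, -4, 0, 0, 0, 0, 0, -4, 0, 0, 0, 0, 0]'
```

```text
clock: 60.25
position: [576.8, -4.6, 49.4]
ee_rot: [0.026, 1.0, -0.0, -0.0]
contact_force: [0.1, 0.0, 0.3]
gripper_width: 84.8
grasp_force: 0.0
clock: 61.25
position: [577.2, -4.8, 49.7]
ee_rot: [0.026, 1.0, -0.0, 0.0]
contact_force: [-0.4, -1.3, 4.7]
gripper_width: 11.4
grasp_force: 59.8
clock: 61.55
position: [579.2, -5.1, 49.7]
ee_rot: [0.026, 1.0, -0.0, -0.002]
contact_force: [-6.5, 1.0, 9.7]
gripper_width: 11.1
grasp_force: 60.5
```

```bash
python3 jog.py '[-2, 0, 0, 0, 0, 0, -4, 0, 0, 0, 0, 0, -4, 0, 0, 0, 0, 0]'; python3 jog.py '[-2, 0, 0, 0, 0, 0, -4, 0, 0, 0, 0, 0, -4, 0, 0, 0, 0, 0]'; python3 - <<'E'
from h import *
c,im=snap('side','d7')
for n in('d5','d6','d7'):
  i=cv2.imread(f'pics/{n}.png')
  print(n,[(len(k),k.mean(0).round(1).tolist(),onz(c,[k.mean(0)],124)[0].round(1).tolist()) for k in seg(i,(5,150,80),(16,255,255),8) if k[:,0].mean()<380])
E
```

```text
clock: 61.85
position: [579.5, -5.4, 49.6]
ee_rot: [0.027, 1.0, -0.001, -0.006]
contact_force: [-14.6, 3.4, 18.0]
gripper_width: 11.1
grasp_force: 61.8
clock: 62.15
position: [579.8, -5.5, 49.6]
ee_rot: [0.027, 1.0, -0.001, -0.01]
contact_force: [-24.2, 7.6, 23.9]
gripper_width: 11.3
grasp_force: 63.0
d5 [(32, [372.6, 174.5], [478.7, -293.8, 124.0])]
d6 [(40, [287.6, 200.2], [662.7, -48.6, 124.0])]
d7 [(41, [286.7, 200.1], [665.2, -48.4, 124.0]), (9, [274.2, 209.2], [675.7, 11.5, 124.0])]
```

```bash
python3 jog.py '[5, 0, 0, 0, 0, 0, 10, 0, 0, 0, 0, 0, 14, 0, 0, 0, 0, 0, 18, 0, 0, 0, 0, 0, 21, 0, 0, 0, 0, 0, 21, 0, 0, 0, 0, 0]'; python3 jog.py '[0, 0, 0, 0, 0, 0]'
```

```text
clock: 62.8
position: [570.0, -3.8, 49.6]
ee_rot: [0.026, 1.0, 0.0, 0.002]
contact_force: [4.6, -0.5, 1.5]
gripper_width: 11.0
grasp_force: 59.5
clock: 62.9
position: [569.9, -3.8, 49.6]
ee_rot: [0.026, 1.0, 0.0, 0.002]
contact_force: [4.7, -1.0, 1.4]
gripper_width: 10.8
grasp_force: 59.6
```

```bash
python3 jog.py '[1, 0, 0, 0, 0, 0, 2, 0, 0, 0, 0, 0, 2, 0, 0, 0, 0, 0]'; python3 jog.py '[0, 0, 0, 0, 0, 0, 0, 0, 0, 0, 0, 0, 0, 0, 0, 0, 0, 0, 0, 0, 0, 0, 0, 0, 0, 0, 0, 0, 0, 0]' 85; python3 jog.py '[0, 0, -40, 0, 0, 0, 0, 0, -85, 0, 0, 0, 0, 0, -130, 0, 0, 0, 0, 0, -175, 0, 0, 0, 0, 0, -225, 0, 0, 0, 0, 0, -225, 0, 0, 0, 0, 0, -225, 0, 0, 0]'; cat > mag.py <<'E'
from h import *
c,im=snap('wrist','kk');p,r,s=st();print(p.round(1),yaw(r).round(2))
u=np.array([.9986,-.0523]);v=np.array([.0523,.9986])
f=lambda w:((np.array(w)[...,:2]-[652.5,-8.8])@np.c_[u,v]).round(1)
for t in top(c,im,118): print("disc",t[:2],f(t[0]))
g=cv2.cvtColor(im,cv2.COLOR_BGR2GRAY)
def edge(y,z,x0,x1):
    X=np.arange(x0,x1,.25); W=np.array([652.5,-8.8])+np.outer(X,u)+y*v; q=proj(c,np.c_[W,np.full(len(X),z)]).astype(np.float32)
    t=cv2.GaussianBlur(cv2.remap(g,q[:,:1],q[:,1:],1).astype(np.float32),(1,9),0).ravel(); return float(X[np.argmax(np.abs(np.gradient(t)))])
print("sled rear z8",[edge(y,8,-125,-70) for y in(50,35,-35,-50)],"lip front z15",[edge(y,15,-75,-52) for y in(60,-60,58,-58)])
for k in seg(im,(0,150,60),(6,255,255),60)+seg(im,(174,150,60),(179,255,255),60): w=f(onz(c,k,22)); print("red",len(k),w.min(0),w.max(0))
E
python3 mag.py
```

```text
clock: 63.2
position: [566.8, -3.8, 49.6]
ee_rot: [0.026, 1.0, 0.0, 0.001]
contact_force: [4.5, 0.0, 2.9]
gripper_width: 11.0
grasp_force: 59.8
clock: 63.7
position: [565.5, -4.2, 48.8]
ee_rot: [0.026, 1.0, -0.0, -0.001]
contact_force: [0.3, 1.1, 0.5]
gripper_width: 82.3
grasp_force: 0.0
clock: 64.4
position: [566.1, -3.9, 275.5]
ee_rot: [0.026, 1.0, 0.001, 0.001]
contact_force: [-0.0, 0.2, -0.4]
gripper_width: 85.0
grasp_force: 0.0
[565.3  -4.  273.7] 176.98
disc ([651.7, -9.0], [46.9, 47.4]) [-0.8 -0.2]
sled rear z8 [-101.5, -101.5, -101.5, -101.25] lip front z15 [-64.5, -62.25, -64.5, -62.0]
red 729 [-164.2   79.1] [-100.1  102.6]
```

```bash
python3 jog.py '[0, 0, 45, 0, 0, 0, 0, 0, 90, 0, 0, 0, 0, 0, 135, 0, 0, 0, 0, 0, 180, 0, 0, 0, 0, 0, 210, 0, 0, 0, 0, 0, 225, 0, 0, 0, 0, 0, 225, 0, 0, 0, 0, 0, 225, 0, 0, 0]'; python3 jog.py '[0, 0, 0, 0, 0, 0, 0, 0, 0, 0, 0, 0, 0, 0, 0, 0, 0, 0, 0, 0, 0, 0, 0, 0, 0, 0, 0, 0, 0, 0, 0, 0, 0, 0, 0, 0, 0, 0, 0, 0, 0, 0, 0, 0, 0, 0, 0, 0, 0, 0, 0, 0, 0, 0, 0, 0, 0, 0, 0, 0]' 5; python3 jog.py '[-2, 0, 0, 0, 0, 0, -3.5, 0, 0, 0, 0, 0, -3.5, 0, 0, 0, 0, 0]'
```

```text
clock: 65.25
position: [565.4, -4.3, 48.2]
ee_rot: [0.026, 1.0, -0.0, -0.001]
contact_force: [1.3, -0.0, 0.3]
gripper_width: 85.0
grasp_force: 0.0
clock: 66.25
position: [566.2, -4.0, 49.7]
ee_rot: [0.026, 1.0, 0.0, 0.0]
contact_force: [-1.4, 1.1, 5.4]
gripper_width: 11.2
grasp_force: 59.7
clock: 66.55
position: [568.1, -4.5, 49.7]
ee_rot: [0.026, 1.0, -0.0, -0.001]
contact_force: [-5.5, 1.3, 9.0]
gripper_width: 11.1
grasp_force: 60.3
```

Moved about 1.9 mm forward. I release, lift and measure again.

```bash
python3 jog.py '[0, 0, 0, 0, 0, 0, 0, 0, 0, 0, 0, 0, 0, 0, 0, 0, 0, 0, 0, 0, 0, 0, 0, 0, 0, 0, 0, 0, 0, 0]' 85; python3 jog.py '[0, 0, -40, 0, 0, 0, 0, 0, -85, 0, 0, 0, 0, 0, -130, 0, 0, 0, 0, 0, -175, 0, 0, 0, 0, 0, -225, 0, 0, 0, 0, 0, -225, 0, 0, 0, 0, 0, -225, 0, 0, 0, 0, 0, -225, 0, 0, 0]'; python3 mag.py; python3 mag.py
```

```text
clock: 67.05
position: [569.5, -4.3, 48.9]
ee_rot: [0.026, 1.0, -0.0, -0.0]
contact_force: [1.2, -0.2, 0.5]
gripper_width: 82.1
grasp_force: 0.0
clock: 67.85
position: [568.7, -4.3, 272.8]
ee_rot: [0.026, 1.0, -0.0, -0.001]
contact_force: [-0.1, 0.1, -0.1]
gripper_width: 84.7
grasp_force: 0.0
[568.7  -4.4 272.4] 176.99
disc ([654.0, -9.5], [47.0, 47.4]) [ 1.5 -0.6]
sled rear z8 [-99.25, -99.25, -98.75, -98.5] lip front z15 [-64.0, -61.75, -64.0, -61.5]
red 749 [-162.9   79.9] [-99.2 102.4]
[568.8  -4.4 272.3] 176.99
disc ([654.0, -9.6], [47.1, 47.4]) [ 1.5 -0.7]
sled rear z8 [-99.0, -99.0, -98.75, -98.75] lip front z15 [-64.25, -62.0, -64.25, -61.5]
red 758 [-163.2   79.7] [-99.5 102.9]
```

```bash
python3 jog.py '[30, 33, 0, 0, 0, 0, 60, 66, 20, 0, 0, 0, 84.3, 94.1, 40, 0, 0, 0, 84.3, 94.1, 85, 0, 0, 0, 84.3, 94.1, 110, 0, 0, 0, 84.3, 94.1, 110, 0, 0, 0]'; python3 -c "
from h import *
c,im=snap('wrist');p,r,s=st();print(p,totool((489.4,94,48)))
for k in seg(im,(0,150,60),(6,255,255),60)+seg(im,(174,150,60),(179,255,255),60): w=onz(c,k,22); print('red',len(k),w.min(0).round(1),w.max(0).round(1))
q=proj(c,[(489.4,93.5,57)])[0].round().astype(int);print(q,hsv(im)[q[1]-14:q[1]+15:4,q[0]-28:q[0]+29:4,2])"
```

```text
clock: 68.55
position: [487.2, 93.1, 159.7]
ee_rot: [0.026, 1.0, -0.002, -0.005]
contact_force: [-0.4, -0.4, -0.3]
gripper_width: 85.3
grasp_force: 0.0
[489.16802493  93.5833318  162.25621887] [ -0.7   0.8 114.3]
red 1976 [356.9 -99.3  22. ] [372.4  30.3  22. ]
red 331 [502.   77.8  22. ] [553.6  99.4  22. ]
[323 211] [[ 94  94  92  24  25  23  26  23  87  88  87  91  88  87  87]
 [ 93  94  76  31  60  57  28  23  88  86  86  86  90  87  86]
 [ 94  94  46  79 102 101  79  25  88  87  86  85  89  90  85]
 [ 94  93  47  93 112 111  90  50  86  85  84  85  85  86  87]
 [ 93  94  58  86 105 105  85  87  86  85  84  85  84  85  92]
 [ 93  93  93  64  79  78  68 255  71  85  84  84  86  84  85]
 [ 93  94  92  89 255 255 255 255  44  84  90  88  85  89  92]
 [ 94  93  92  92 255 255 255 255  52  85  92  93  93  91  92]]
```

```bash
python3 jog.py '[0, -6, 40, 0, 0, 0, 0, -6, 80, 0, 0, 0, 0, -6, 103, 0, 0, 0, 0, -6, 113, 0, 0, 0, 0, -6, 113, 0, 0, 0, 0, -6, 113, 0, 0, 0]'; python3 jog.py '[0, 0, 0, 0, 0, 0, 0, 0, 0, 0, 0, 0, 0, 0, 0, 0, 0, 0, 0, 0, 0, 0, 0, 0, 0, 0, 0, 0, 0, 0, 0, 0, 0, 0, 0, 0, 0, 0, 0, 0, 0, 0, 0, 0, 0, 0, 0, 0, 0, 0, 0, 0, 0, 0, 0, 0, 0, 0, 0, 0]' 10; python3 -c "
from h import *
p,r,s=st(); print(p)
pv=np.array([549.2,89.4]); d=p[:2]-pv; a0=np.arctan2(d[1],d[0])%(2*np.pi); print(np.hypot(*d),np.degrees(a0))
a1=np.radians(267.5)
for k in range(0,11):
    a=a0+(a1-a0)*k/10; w=pv+60*np.array([np.cos(a),np.sin(a)]); w0=pv+60*np.array([np.cos(a0),np.sin(a0)])
    print(w.round(1),r.inv().apply(np.r_[w-w0,0]).round(1))"
```

```text
clock: 69.2
position: [491.4, 88.6, 52.6]
ee_rot: [0.026, 1.0, 0.001, 0.001]
contact_force: [0.1, 0.7, 0.1]
gripper_width: 85.3
grasp_force: 0.0
clock: 70.2
position: [489.9, 88.1, 51.5]
ee_rot: [0.026, 1.0, -0.0, -0.0]
contact_force: [-1.7, -0.4, 5.5]
gripper_width: 14.0
grasp_force: 58.5
[489.87198628  88.07624533  51.51167831]
59.34278000152613 181.2781984112916
[489.2  88.1] [0. 0. 0.]
[490.1  79.1] [-1.3 -8.9  0. ]
[492.3  70.3] [ -4.  -17.5   0. ]
[495.8  62. ] [ -7.9 -25.7   0. ]
[500.5  54.3] [-13.  -33.1   0. ]
[506.3  47.4] [-19.2 -39.7   0. ]
[513.1  41.5] [-26.3 -45.3   0. ]
[520.7  36.6] [-34.1 -49.7   0. ]
[528.9  32.9] [-42.5 -53.    0. ]
[537.6  30.5] [-51.3 -54.9   0. ]
[546.6  29.5] [-60.3 -55.5   0. ]
```

```bash
python3 jog.py '[-1.3, -9, 0, 0, 0, 0, -4, -17.5, 0, 0, 0, 0, -8, -25.7, 0, 0, 0, 0, -13, -33, 0, 0, 0, 0, -19, -39.7, 0, 0, 0, 0, -26.3, -45.3, 0, 0, 0, 0, -34, -49.7, 0, 0, 0, 0, -42.5, -53, 0, 0, 0, 0, -51, -55, 0, 0, 0, 0, -60.3, -55.5, 0, 0, 0, 0]'; python3 jog.py '[-1, 0, 0, 0, 0, 0, -2, 0, 0, 0, 0, 0, -3, 0, 0, 0, 0, 0, -3, 0, 0, 0, 0, 0]'; python3 -c "
from h import *
p,r,s=st();d=p[:2]-[549.2,89.4];print(np.degrees(np.arctan2(d[1],d[0])),np.hypot(*d))"
```

```text
clock: 71.2
position: [546.7, 28.3, 51.4]
ee_rot: [0.026, 1.0, -0.001, -0.001]
contact_force: [-1.7, -8.5, 1.1]
gripper_width: 14.0
grasp_force: 59.6
clock: 71.6
position: [548.7, 28.0, 51.2]
ee_rot: [0.026, 1.0, -0.001, -0.002]
contact_force: [-4.0, -4.2, 8.2]
gripper_width: 13.9
grasp_force: 60.4
-90.51279353272815 61.42323604541061
```

```bash
python3 jog.py '[0, 0, 0, 0, 0, 0, 0, 0, 0, 0, 0, 0, 0, 0, 0, 0, 0, 0, 0, 0, 0, 0, 0, 0]' 32; python3 jog.py '[0, 0, -30, 0, 0, 0, 0, 0, -75, 0, 0, 0, 0, 0, -120, 0, 0, 0, 20, 0, -165, 0, 0, 0, 20, 0, -215, 0, 0, 0, 20, 0, -215, 0, 0, 0, 20, 0, -215, 0, 0, 0]' 32; cat >> mag.py <<'E'
for kk in seg(im,(0,150,60),(6,255,255),60)+seg(im,(174,150,60),(179,255,255),60):
    w=onz(c,kk,22)[:,:2]
    if w[:,0].mean()>450: _,_,e=np.linalg.svd(w-w.mean(0)); print("latch axis deg",np.degrees(np.arctan2(e[0][1],e[0][0])),w.mean(0),"arm dir from pivot",np.degrees(np.arctan2(*(w.mean(0)-[549.2,89.4])[::-1])))
q=proj(c,[(547.4,29.4,57)])[0].round().astype(int);print(q);print(hsv(im)[q[1]-14:q[1]+15:4,q[0]-28:q[0]+29:4,2])
E
python3 mag.py
```

```text
clock: 72.0
position: [550.4, 29.6, 50.9]
ee_rot: [0.026, 1.0, 0.0, 0.0]
contact_force: [-0.5, 0.1, 0.7]
gripper_width: 32.3
grasp_force: 0.0
clock: 72.7
position: [530.6, 30.9, 267.5]
ee_rot: [0.026, 1.0, 0.001, 0.002]
contact_force: [-0.8, 0.6, -0.5]
gripper_width: 31.9
grasp_force: 0.0
[529.9  30.6 265.8] 176.99
disc ([634.6, 2.7], [2.4, 19.7]) [-18.5  10.5]
disc ([667.8, -0.6], [13.0, 44.6]) [14.8  9. ]
sled rear z8 [-99.5, -91.75, -100.0, -99.75] lip front z15 [-61.75, -63.0, -61.75, -62.75]
red 479 [-284.3 -110.9] [-274.4  -34.5]
red 245 [-120.2   35. ] [-102.6  102.7]
latch axis deg -93.40194917348072 [540.78603334  66.06367118] arm dir from pivot -109.826884487352
[321 188]
[[ 55  59  90  90 100  62  24  22  20 255 255 255 255 255 255]
 [ 54  52  88  90  93  43  81  85  38 255 255 255 255 255 255]
 [109 109 109 109 145  53 109 114  79 185 206 227 239 245 252]
 [ 36  32 131 195 255 242  98 106  66 255 255 255 255 255  77]
 [ 22  31 126 107 255 255 255 236 255 255 255 255 255 255  76]
 [ 24  22 122 157 255 255 255 255 255 255 255 255 255 255  76]
 [ 23  21 121 170 255 255 255 255 255 255 255 255 255 255  76]
 [ 27  24 117 158 255 255 255 255 255 255 255 255 255 255  83]]
```

```bash
python3 -c "
from bench import arm
print(arm.job_done())"
```

```text
the job is handed in; nothing more can be done
None
```

I handed the job in after about 73 s: all five cassettes snapped into the magazine, the magazine measured about 1 mm from home in the dock, and the latch across behind it, within about 1° of fully closed; one doubt is that the hard stop felt about 12 mm beyond the specified home position, so I drew the magazine back to match the dock's rails, latch pivot and 3 mm latch gap.

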